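Pack the chilled bottle and shut the clamshell pod

ROBOT

A 6-joint arm with a two-finger parallel gripper is mounted at the origin on a cart in front of the work surface, level with it; the furniture and walls round the work are solid. World frame = base frame: x ahead of the robot, y to its left, z up, the work surface at z = 0. Lengths are in m, angles in degrees, forces in N, time in s.
With the tool pointing down it reaches from about 0.325 to 0.9 m from the base axis. Payload 3.5 kg.
Tool frame: the origin (TCP) lies on the centre line of the jaws, within the pads' length; the fingertips stand 17 mm ahead of it and the grasp point (between the pads) lies 2 mm behind it; z points along the fingers, y is the line along which they close (so a half turn about z gives the same grasp; the last joint's range is limited). The gripper opens to 85 mm and grips with 20 to 120 N. Pads are 22 mm wide; open, the fingers measure 114 mm over their backs; the gripper's body (76 mm by 85 mm) begins 54 mm behind the grasp point. The pads swing forward as they close: fully open they stand 13 mm farther back than shut.
Start: joints at [-79.607, 15.837, -1.513, 72.651, 0, 84.076], TCP at [0.176, -0.6, 0.212] pointing down, gripper open.
Joint ranges: [-178.77, 178.77], [-48.84, 107.48], [-61.69, 71.31], [-111.58, 123.2], [-90, 87.43], [-180, 180]. Speed limits (degrees/s): [147.25, 147.25, 180, 180, 180, 180].

INTERFACE

Orientations are given as [roll, pitch, yaw] about the fixed x, y, z axes, in that order (R = Rz(yaw) Ry(pitch) Rx(roll)).
In Python, from cell import r, camera, camera_model gives the robot as it stands.
- The arm moves only by the tool apply_moves, never from a script. Its argument "moves" is a list of rows, each an object of numbers: "x", "y", "z": the shift along the tool's x, y, z in cm; "roll": the turn about the tool's z in rad; "gripper": the closure, from 0 (fully open) to 1 (shut). In form: [{"x": .., "y": .., "z": .., "roll": .., "gripper": ..}, ...]. A call has 1 to 10 rows; each row is the pose to reach, as a shift and turn from the pose commanded when the call began, along the tool's axes at that moment; what a row does not reach only later rows make up. A row lasts 1/8 s, in which the tool goes at most 62.5 mm and 10.7 degrees, less where a joint would pass 70% of its speed; a pose out of reach is approached as far as the arm can. A call with a gripper value outside its range is refused whole. The fingers move at their own pace and stop on an object; "force" is the grip in N (left out, the last holds). Time passes only in rows, so rows that repeat a pose let the fingers close. It gives the time, the measured TCP pose, the force, the opening and the grip force at its end, in the units of the state.
- r.state(): the state, without advancing time (a new reading comes with each control period).
- camera(name): name is "scene" or "top" or "wrist"; returns the picture (480x640x3 uint8, blue, green, red); there is no depth.
- camera_model(name): a dict with "fx", "fy", "cx", "cy" (pixels), "rvec" (rotation vector, rad) and "tvec" (3), from world to camera coordinates, as OpenCV has them. Camera axes: x right, y down, z forward; pixel columns grow to the right and rows downward; lengths in m; the calibration is good to about 2 mm. A picture is of the moment at which its call begins: read the wrist's pose just before it. camera_model takes no time and is no camera call; for the wrist camera it gives the pose at the moment of the call.
- r.close_job(): hands the job in; it is judged then, once.
The state is a dict: "time": time; "qpos": joint angles; "dq": joint speeds; "tau": joint torques, N m; "ee_pos": TCP position; "eef_rot": TCP orientation; "wrist_force": force on the tool from outside, world axes, zero at the start; "moment": the same for the moment, N m; "width": opening from 0.0 (shut) to 1.0 (fully open); "grip_force": force on a finger pad.
Only numpy, scipy, OpenCV 4.12 (cv2) and the standard library are available. Lean on these libraries where they do the work, as an engineer would, in place of code of your own. Each camera call takes 0.05 s, during which the arm holds its last target. There are 200 camera calls.

TASK

Take the white bottle with the blue cap out of the aluminium cooling block and stand it fully down in the round pocket of the orange transport pod, keeping it upright. Then close the pod's hinged upper half and slide it along its hinge pin as far to the right (seen with the hinge at the back) as it goes, so that the two halves sit flush, edge to edge, with no gap and no sideways overhang. Leave the other things on the bench where they are.

Things in the scene. Friction and masses are not known exactly. Their poses are not given: they have to be found in the camera images.
- bottle_mid (a point): white round bottle with a blue screw cap, upright, 100 mm tall; this point is its centre, half-way up (50 mm over its underside), z up along its axis. Body 54 mm diameter up to 86 mm over the underside, treat the shoulder as solid to that height; cap 41 mm diameter from 86 to 100 mm. At the start it stands in the cooling block and only the cap can be gripped. About 0.15 kg.
- cooler: aluminium cooling block, 90 x 90 x 80 mm tall, fixed to the bench; origin at the centre of its underside, z up. In its middle a round pocket of 56 mm diameter, open at the top, whose floor is 4 mm over the bench.
- pod: fixed lower half of the orange clamshell transport pod, an open-topped shell 110 (x) x 120 (y) x 60 mm tall with 4 mm walls, on a 134 x 144 x 4 mm base plate; origin at the centre of its underside. z up, its own x points from the front to the hinge side, its own y to the left as seen from the front.
- pod_pocket (a point): centre of the floor of the bottle pocket in the pod's lower half, 8 mm over the bench, axes as the pod's. The pocket is a round hole of 58 mm diameter, 32 mm deep, in the dark insert whose top is 40 mm over the bench; its mouth has a 3 mm chamfer.
- pod_hinge (a point): point on the axis of the pod's hinge, fixed to the lower half, in the middle of its width, 61 mm behind the pod's centre and 60 mm over the bench (level with the rim); axes as the pod's. The upper half turns about the y axis through it. A standing bottle in the pocket passes freely under the closing upper half only if it is fully down (4 mm to spare).
- pod_bar (a point): centre of the black grip bar on the front edge of the upper half: a round bar 12 mm thick and 40 mm long, parallel to the hinge (along this frame's y), held by a stem 12 mm wide 26 mm in front of the shell's front face. The bar can be pinched over its two ends from above, and turns between the fingers. In the frame of the upper half (origin on the hinge axis, x pointing back and z up when shut) it lies at x = -142 mm, z = +10 mm, y = 0.
- pod_lid (a joint): angle in rad of the upper half (110 x 120 mm, 56 mm deep, 0.18 kg) about the hinge: 0 = shut, rim on rim; 2 = standing open, leaning back. It grows as it opens; the hinge is stiff (0.25 N m of friction) and stays where it is left.
- pod_slide (a joint): how far in m the upper half has slid along its hinge pin: 0 = at its end stop, flush with the lower half; up to 0.016 = overhanging towards the pod's +y (left seen from the front). Slides at any angle against about 2 N of friction and stays where it is left.
- tape_roll: bystander: roll of yellow label tape lying flat, 72 mm diameter, 19 mm tall; origin at the centre of its underside
- slide_box: bystander: white and blue carton, 56 x 82 x 34 mm tall; origin at the centre of its underside
- film_box: bystander: orange carton, 48 x 160 x 48 mm tall; origin at the centre of its underside
- tube50: bystander: upright tube with a blue cap, 35 mm diameter, 114 mm tall; origin at the centre of its underside
Things that resemble listed ones, but are neither listed nor needed, are in the scene too. Of the things that look like the part that bears bottle_mid, take the one that is farthest from the robot's base at the start. What is shaped like the cooler but brown is not meant.

How it is judged (in metres and radians):
On the way, in this order (a step that is already met when the one before it is completed fails the run):
1. the bottle is lifted clear of the cooling block (z of bottle_mid in the frame of cooler above 0.132 m), for 0.1 s.
2. the bottle stands fully down in the pod's pocket (horizontal distance between bottle_mid and pod_pocket below 0.006 m and z of bottle_mid in the frame of pod_pocket below 0.053 m), for 0.2 s.
At the end, for the whole second after the job is handed in: The bottle stands upright (within 0.1 rad) in the pod's pocket, within 6 mm of its axis and less than 3 mm off its floor; the upper half is shut to less than 0.03 rad (a gap of about 3 mm at the front) and overhangs sideways by less than 3 mm (all of step 2 and angle between bottle_mid's own z axis and vertical below 0.1 rad and value of joint pod_lid below 0.03 rad and value of joint pod_slide below 0.003 m); the robot touches nothing.
It fails at once if the bottle is tipped by more than 0.5 rad (angle between bottle_mid's own z axis and vertical above 0.5 rad).
It fails at once if a bystander is pushed more than 30 mm (distance of any of tape_roll, slide_box, film_box, tube50 from where it was at the start of the episode above 0.03 m).
It also fails if it takes over 56 s, if anything falls off the work surface, if the arm or the gripper's body presses on something with over 40 N, if the wrist force passes 120 N, or if a joint passes its speed limit or range.

## Working session

There is one attempt and no reset: what is moved stays moved. The work goes in short steps, Python scripts to look and compute and a tool call to move; the robot and the scene stay as the last step left them, time stands still between calls to the robot, and variables do not carry over. Pictures are saved under pics/ and viewed, at most 10 in all, crops included, and the job is handed in when it is done.

Besides the shell and the picture viewer there is one more tool, called after "Request:" by a JSON object that holds its "api" and its "payload", one argument or row to a line. apply_moves: Moves the arm, as the interface text tells. Its arguments: {"type":"object","properties":{"moves":{"type":"array","items":{"type":"object","properties":{"x":{"type":"number"},"y":{"type":"number"},"z":{"type":"number"},"roll":{"type":"number"},"gripper":{"type":"number"}}}},"force":{"type":"number"}},"required":["moves"]}

```bash
ls; mkdir -p pics; python3 - <<'E'
from cell import r,camera,camera_model
import cv2,json
s=r.state();print({k:s[k] for k in('time','qpos','ee_pos','eef_rot','wrist_force','width')})
for n in('scene','top'):
    cv2.imwrite(f'pics/{n}0.png',camera(n));print(n,camera_model(n))
E
```

```text
pics
{'time': 0.0, 'qpos': array([-7.96059983e+01,  1.58797884e+01, -1.59956073e+00,  7.26481559e+01,
       -9.34866055e-04,  8.40745646e+01]), 'ee_pos': array([ 0.17544591, -0.59901493,  0.21032901]), 'eef_rot': array([-1.79873080e+02, -1.22329946e-02,  1.63194246e+01]), 'wrist_force': array([ 0.13689673, -0.24683156,  0.80904631]), 'width': 1.0017099173105062}
scene {'fx': 548.9644869352222, 'fy': 548.9644869352222, 'cx': 314.83547147453396, 'cy': 235.6808495909384, 'rvec': array([ 0.80973777, -2.37575176,  1.29085802]), 'tvec': array([0.42035762, 0.26296502, 1.05521773])}
top {'fx': 454.758213830717, 'fy': 454.758213830717, 'cx': 324.5712880029189, 'cy': 241.81193604104186, 'rvec': array([ 2.13265207, -2.13337151,  0.13237828]), 'tvec': array([-0.00315623,  0.57462491,  1.40541056])}
```

View pics/scene0.png

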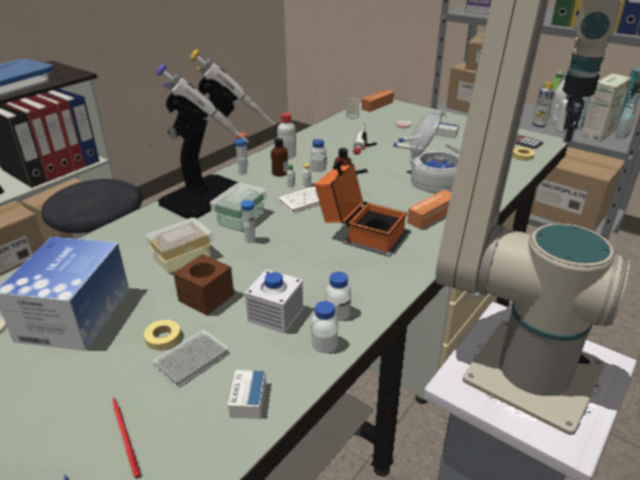

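View pics/top0.png

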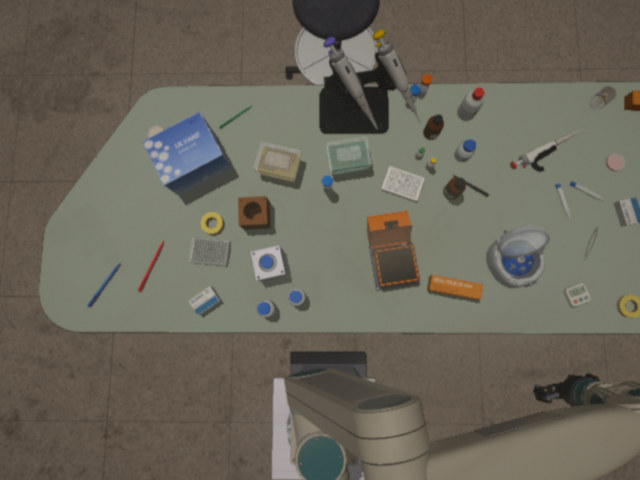

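The scene shows blue-capped white bottles, by top-view pixels, at A (267,263) in the aluminium block, B (265,309) and C (297,298) standing near the robot, and D (468,150), a background bottle with a bluer, different shape. A is the one standing in the aluminium block, and it is farther from the base than its twins B and C. The brown block (254,212) is the decoy. The pod is at (397,267) with its lid open at (390,230). I'll confirm this in an enlarged crop and get first positions.

```bash
cat > h.py <<'E'
import numpy as np,cv2
def ray(m,uv):
    R=cv2.Rodrigues(np.array(m['rvec']))[0];t=np.array(m['tvec'])
    d=R.T@np.array([(uv[0]-m['cx'])/m['fx'],(uv[1]-m['cy'])/m['fy'],1.]);return -R.T@t,d
def onz(m,uv,z):
    c,d=ray(m,uv);return c+d*(z-c[2])/d[2]
def proj(m,p):
    K=np.array([[m['fx'],0,m['cx']],[0,m['fy'],m['cy']],[0,0,1]])
    return cv2.projectPoints(np.array(p,float).reshape(-1,3),np.array(m['rvec']),np.array(m['tvec']),K,None)[0][:,0]
E
python3 - <<'E'
from cell import camera_model
from h import *
m=camera_model('top');im=cv2.imread('pics/top0.png')
for n,uv,z in[('A',(267,263),.104),('B',(265,309),.1),('C',(297,298),.1),('D',(468,150),.1),('brown',(254,212),.08),('pod',(397,267),.06),('lidtop',(390,212),.18)]:print(n,onz(m,uv,z).round(3))
b=im[190:330,230:430];cv2.imwrite('pics/crop0.png',cv2.resize(b,None,fx=4,fy=4,interpolation=cv2.INTER_CUBIC))
E
```

```text
A [0.501 0.17  0.104]
B [0.363 0.174 0.1  ]
C [0.395 0.078 0.1  ]
D [ 0.855 -0.453  0.1  ]
brown [0.664 0.218 0.08 ]
pod [ 0.492 -0.229  0.06 ]
lidtop [ 0.641 -0.196  0.18 ]
```

View pics/crop0.png

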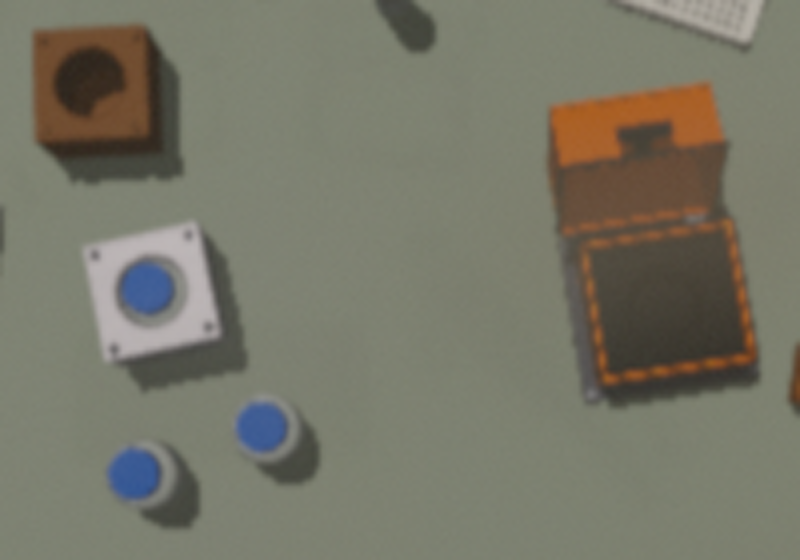

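The crop confirms bottle A (crop 147,288): it is seated in the aluminium block, between the brown decoy and the two free bottles. The pod is turned about +9°, its lid overhangs to the left, and the bar is at crop (645,137).

```bash
cat >> h.py <<'E'
def mv(s,x,y,z,yaw):
    p=s['ee_pos'];a=np.radians(s['eef_rot'][2]);dx,dy=x-p[0],y-p[1]
    d=(yaw-s['eef_rot'][2]+90)%180-90
    return dict(x=round(100*(np.cos(a)*dx+np.sin(a)*dy),2),y=round(100*(np.sin(a)*dx-np.cos(a)*dy),2),z=round(100*(p[2]-z),2),roll=round(-np.radians(d),3))
E
python3 - <<'E'
from cell import r,camera_model
from h import *
m=camera_model('top');w=camera_model('wrist');s=r.state()
R=cv2.Rodrigues(w['rvec'])[0];c=-R.T@w['tvec'];print('cam',c,'fwd',R[2],'right',R[0],w['fx'],w['cx'],w['cy'])
f=lambda u,v,z:onz(m,(230+u/4,190+v/4),z)
P=[f(605,380,.06),f(755,357,.06),f(735,222,.06),f(587,242,.06)]
print(np.round(P,3),np.mean(P,0));e=P[0]-P[1];print('yaw front',np.degrees(np.arctan2(-e[0],e[1])));e=P[3]-P[2];print(np.degrees(np.arctan2(-e[0],e[1])))
print('bar',f(645,137,.185))
C=[f(83,247,.08),f(197,222,.08),f(221,338,.08),f(107,361,.08)];print('cooler',np.mean(C,0),'cap',f(147,288,.104))
e=C[0]-C[1];print('yaw c',np.degrees(np.arctan2(-e[0],e[1])))
print(mv(s,.43,-.23,.30,9))
E
```

```text
cam [ 0.24438548 -0.58025985  0.37306621] fwd [-0.27168337 -0.07608256 -0.95937458] right [ 0.28227284 -0.95932641 -0.00385754] 367.2328913212613 316.7337622581149 237.35256214192805
[[ 0.437 -0.179  0.06 ]
 [ 0.454 -0.295  0.06 ]
 [ 0.56  -0.283  0.06 ]
 [ 0.544 -0.167  0.06 ]] [ 0.49873644 -0.23108071  0.06      ]
yaw front 8.70178463037388
7.666373464399237
bar [ 0.60396301 -0.19846487  0.185     ]
cooler [0.50345991 0.17048601 0.08      ] cap [0.50383944 0.17071778 0.104     ]
yaw c 12.39004129741516
{'x': np.float64(34.8), 'y': np.float64(-28.27), 'z': np.float64(-8.95), 'roll': np.float64(0.128)}
```

Request:
{"api": "apply_moves", "payload": {
  "moves": [
    {"x":34.8,"y":-28.3,"z":-9,"roll":0.13},
    {"x":34.8,"y":-28.3,"z":-9,"roll":0.13},
    {"x":34.8,"y":-28.3,"z":-9,"roll":0.13},
    {"x":34.8,"y":-28.3,"z":-9,"roll":0.13},
    {"x":34.8,"y":-28.3,"z":-9,"roll":0.13},
    {"x":34.8,"y":-28.3,"z":-9,"roll":0.13},
    {"x":34.8,"y":-28.3,"z":-9,"roll":0.13},
    {"x":34.8,"y":-28.3,"z":-9,"roll":0.13},
    {"x":34.8,"y":-28.3,"z":-9,"roll":0.13},
    {"x":34.8,"y":-28.3,"z":-9,"roll":0.13}
  ]
}}

```text
$.moves[0]: bad value
```

```bash
python3 - <<'E'
from cell import r,camera,camera_model
from h import *
import json
w=camera_model('wrist');cv2.imwrite('pics/w1.png',camera('wrist'));s=r.state()
json.dump({k:np.array(v).tolist() for k,v in w.items()},open('w1.json','w'))
print(s['time'],s['ee_pos'],s['eef_rot'],s['dq'].round(1))
E
```

```text
0.15 [ 0.17549221 -0.59916232  0.21056497] [-1.79896706e+02 -1.03861305e-02  1.63209671e+01] [-0.1 -0.1  0.1  0.1  0.   0. ]
```

View pics/w1.png

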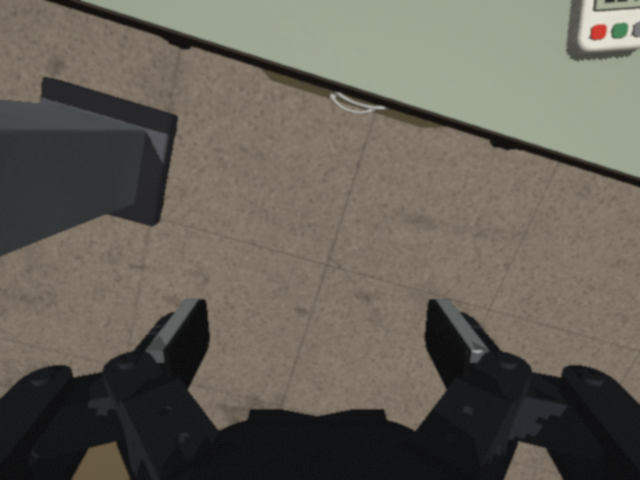

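The move was refused, apparently because a row needs all five keys, so the arm hasn't moved. The picture shows only the floor and the fingers at (190,330) and (450,330).

Request:
{"api": "apply_moves", "payload": {
  "moves": [
    {"x":34.8,"y":-28.3,"z":-9,"roll":0.13,"gripper":0},
    {"x":34.8,"y":-28.3,"z":-9,"roll":0.13,"gripper":0},
    {"x":34.8,"y":-28.3,"z":-9,"roll":0.13,"gripper":0},
    {"x":34.8,"y":-28.3,"z":-9,"roll":0.13,"gripper":0},
    {"x":34.8,"y":-28.3,"z":-9,"roll":0.13,"gripper":0},
    {"x":34.8,"y":-28.3,"z":-9,"roll":0.13,"gripper":0},
    {"x":34.8,"y":-28.3,"z":-9,"roll":0.13,"gripper":0},
    {"x":34.8,"y":-28.3,"z":-9,"roll":0.13,"gripper":0},
    {"x":34.8,"y":-28.3,"z":-9,"roll":0.13,"gripper":0},
    {"x":34.8,"y":-28.3,"z":-9,"roll":0.13,"gripper":0}
  ]
}}

```text
time: 1.4
ee_pos: [0.4295, -0.2308, 0.301]
eef_rot: [-180.0, 0.0, 8.8]
wrist_force: [0.5, 1.0, 0.2]
width: 1.002
grip_force: 0.0
```

```bash
cat > look.py <<'E'
import sys,json
from cell import r,camera,camera_model
from h import *
def look(n):
    w=camera_model('wrist');im=camera('wrist');cv2.imwrite(f'pics/{n}.png',im);s=r.state()
    json.dump({k:np.array(v).tolist() for k,v in w.items()},open(f'{n}.json','w'))
    print(s['time'],s['ee_pos'],s['eef_rot']);return im,w,s
if __name__=='__main__':look(sys.argv[1])
E
python3 look.py w2
```

```text
1.45 [ 0.4293682  -0.23107718  0.30096641] [-1.79976160e+02  5.63962791e-02  8.80155859e+00]
```

View pics/w2.png

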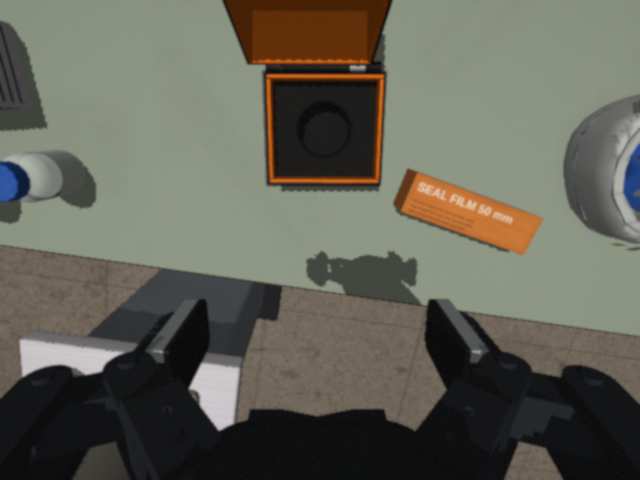

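The view shows the pod rim with corners near (267,184), (381,183), (384,73) and (265,73), and the dark pocket around (325,130), radius about 27 px. Now I'll measure it.

```bash
python3 - <<'E'
from h import *;import json
im=cv2.imread('pics/w2.png');w=json.load(open('w2.json'))
hsv=cv2.cvtColor(im,cv2.COLOR_BGR2HSV)
o=cv2.inRange(hsv,(3,150,60),(18,255,255));o[:68]=0;o[192:]=0;o[:,:250]=0;o[:,395:]=0
cs,_=cv2.findContours(o,cv2.RETR_EXTERNAL,2);c=max(cs,key=cv2.contourArea);q=cv2.boxPoints(cv2.minAreaRect(c));print(q)
P=np.array([onz(w,p,.06) for p in q]);print(P.round(4),'pod c',P.mean(0))
for i in range(4):
    e=P[(i+1)%4]-P[i];print(np.linalg.norm(e).round(4),np.degrees(np.arctan2(e[1],e[0])).round(2))
g=cv2.GaussianBlur(cv2.cvtColor(im,cv2.COLOR_BGR2GRAY),(3,3),0)
roi=g[88:172,282:370];print(np.percentile(roi,[1,10,30,50,80,99]))
e=np.zeros_like(g)
t,_=cv2.threshold(roi.reshape(-1,1),0,255,cv2.THRESH_OTSU);print('otsu',t)
cv2.imwrite('pics/poc.png',cv2.resize(cv2.normalize(np.clip(g[66:192,255:395],10,60),None,0,255,cv2.NORM_MINMAX),None,fx=4,fy=4))
E
```

```text
[[266.  73.]
 [384.  73.]
 [384. 183.]
 [266. 183.]]
[[ 0.546  -0.1608  0.06  ]
 [ 0.5645 -0.2788  0.06  ]
 [ 0.4556 -0.3017  0.06  ]
 [ 0.4354 -0.1738  0.06  ]] pod c [ 0.50038498 -0.22879326  0.06      ]
0.1194 -81.09
0.1113 -168.1
0.1295 98.94
0.1113 6.68
[12. 21. 28. 29. 29. 30.]
otsu 22.0
```

View pics/poc.png

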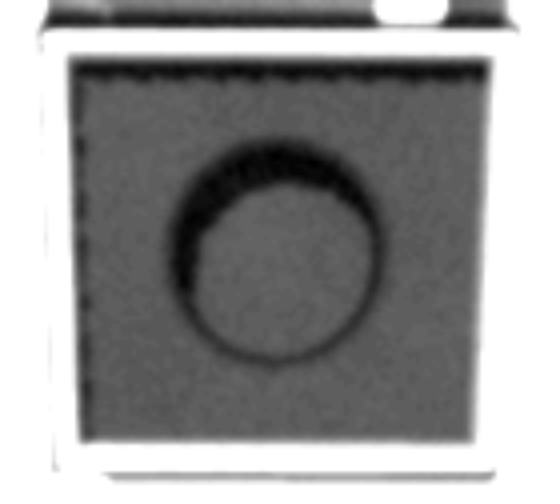

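The stretched crop shows the pocket mouth as an ellipse spanning columns 168–386 and rows 137–367, so its centre is about (324.3,129.0) in the full image.

```bash
python3 - <<'E'
from h import *;import json
from cell import r
w=json.load(open('w2.json'));s=r.state()
f=lambda u,v,z:onz(w,(254.6+u/4,65.6+v/4),z)
c=f(277,252,.04);print('pocket',c)
for a,b in(((168,252),(386,252)),((277,137),(277,367))):print(np.linalg.norm(f(*a,.04)-f(*b,.04)))
Q=[f(45,28,.06),f(515,28,.06),f(492,470,.06),f(56,468,.06)];print(np.round(Q,4),np.mean(Q,0))
I=[f(70,60,.06),f(490,60,.06),f(472,440,.06),f(82,440,.06)];print('inner',np.round(I,4),np.mean(I,0))
for y in (8.8,):print(mv(s,.503,.172,.22,y))
E
```

```text
pocket [ 0.50189656 -0.22767346  0.04      ]
0.06026559822725478
0.06099653770908086
[[ 0.5464 -0.1606  0.06  ]
 [ 0.5648 -0.2781  0.06  ]
 [ 0.4544 -0.2948  0.06  ]
 [ 0.4363 -0.1766  0.06  ]] [ 0.50045782 -0.22752724  0.06      ]
inner [[ 0.5399 -0.1678  0.06  ]
 [ 0.5564 -0.2733  0.06  ]
 [ 0.4615 -0.2878  0.06  ]
 [ 0.445  -0.1827  0.06  ]] [ 0.50072484 -0.22790083  0.06      ]
{'x': np.float64(13.44), 'y': np.float64(-38.71), 'z': np.float64(8.1), 'roll': np.float64(0.0)}
```

Request:
{"api": "apply_moves", "payload": {
  "moves": [
    {"x":12,"y":-38.7,"z":8,"roll":0,"gripper":0},
    {"x":12,"y":-38.7,"z":8,"roll":0,"gripper":0},
    {"x":12,"y":-38.7,"z":8,"roll":0,"gripper":0},
    {"x":12,"y":-38.7,"z":8,"roll":0,"gripper":0},
    {"x":12,"y":-38.7,"z":8,"roll":0,"gripper":0},
    {"x":12,"y":-38.7,"z":8,"roll":0,"gripper":0},
    {"x":12,"y":-38.7,"z":8,"roll":0,"gripper":0},
    {"x":12,"y":-38.7,"z":8,"roll":0,"gripper":0},
    {"x":12,"y":-38.7,"z":8,"roll":0,"gripper":0}
  ]
}}

```text
time: 2.58
ee_pos: [0.4917, 0.1544, 0.2216]
eef_rot: [-179.4, 0.0, 10.0]
wrist_force: [-0.6, 0.2, -0.8]
width: 1.0
grip_force: 0.0
```

```bash
python3 - <<'E'
from look import *
im,w,s=look('w3')
hsv=cv2.cvtColor(im,cv2.COLOR_BGR2HSV);b=cv2.inRange(hsv,(100,120,40),(130,255,255))
cs,_=cv2.findContours(b,cv2.RETR_EXTERNAL,2)
for c in cs:
    if cv2.contourArea(c)>300:
        (u,v),rad=cv2.minEnclosingCircle(c);p=onz(w,(u,v),.104);print(u,v,rad,cv2.contourArea(c),p.round(4))
E
```

```text
2.625 [0.49173578 0.15435258 0.22178495] [-1.79379598e+02  4.58686012e-03  9.94416020e+00]
266.2522888183594 347.71099853515625 23.052093505859375 1487.5 [0.3738 0.179  0.104 ]
378.2040100097656 329.9617614746094 23.169052124023438 1520.0 [0.4086 0.0869 0.104 ]
93.5 278.0 35.41549301147461 1133.5 [0.4132 0.3291 0.104 ]
298.9968566894531 200.3993682861328 25.322589874267578 1863.0 [0.5076 0.1718 0.104 ]
```

View pics/w3.png

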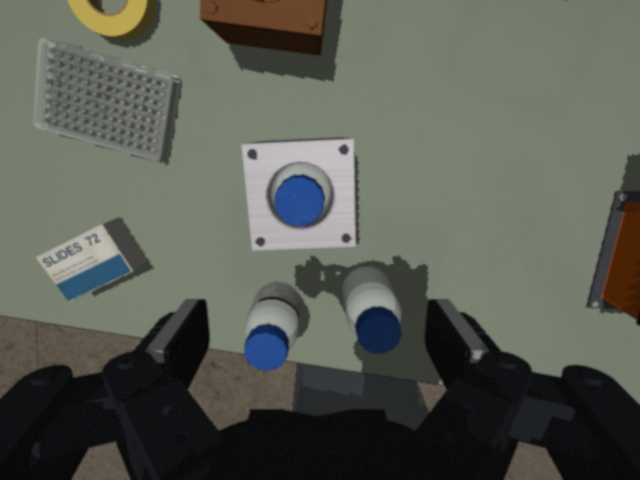

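The view shows the cap of A at (299,200), inside the aluminium block, with the free bottles at (266,348) and (378,330). The arm was still moving, so I'll close in and measure again once it settles.

```bash
python3 - <<'E'
from cell import r
from h import *
s=r.state();print(s['ee_pos'],s['eef_rot'],s['dq'].round(1),mv(s,.505,.1715,.15,8.8))
E
```

```text
[0.49173578 0.15435258 0.22178495] [-1.79379598e+02  4.58686012e-03  9.94416020e+00] [-0.1 -0.5  0.1 -0.1  0.1  0.1] {'x': np.float64(1.6), 'y': np.float64(-1.46), 'z': np.float64(7.18), 'roll': np.float64(0.02)}
```

Request:
{"api": "apply_moves", "payload": {
  "moves": [
    {"x":1.6,"y":-1.5,"z":5,"roll":0.02,"gripper":0},
    {"x":1.6,"y":-1.5,"z":7.2,"roll":0.02,"gripper":0},
    {"x":1.6,"y":-1.5,"z":7.2,"roll":0.02,"gripper":0},
    {"x":1.6,"y":-1.5,"z":7.2,"roll":0.02,"gripper":0}
  ]
}}

```text
time: 3.12
ee_pos: [0.5076, 0.161, 0.1511]
eef_rot: [-178.8, -0.1, 10.0]
wrist_force: [-0.7, -0.5, 0.4]
width: 0.999
grip_force: 0.0
```

```bash
python3 - <<'E'
from look import *
im,w,s=look('w4')
hsv=cv2.cvtColor(im,cv2.COLOR_BGR2HSV);b=cv2.inRange(hsv,(100,120,40),(130,255,255))
cs,_=cv2.findContours(b,cv2.RETR_EXTERNAL,2)
for c in cs:
    if cv2.contourArea(c)>300:
        (u,v),rad=cv2.minEnclosingCircle(c);p=onz(w,(u,v),.104);print(u,v,rad,cv2.contourArea(c),p.round(4),cv2.boundingRect(c))
E
```

```text
3.175 [0.50797807 0.1612268  0.15148924] [-1.78776559e+02 -1.47761774e-01  1.00018004e+01]
258.0 415.0 27.203041076660156 737.0 [0.3829 0.1807 0.104 ] (232, 393, 53, 32)
397.74658203125 402.6643981933594 30.4044189453125 2129.0 [0.4117 0.0882 0.104 ] (370, 374, 57, 55)
56.0 326.5 41.87192916870117 1597.0 [0.4267 0.3199 0.104 ] (15, 301, 83, 50)
300.0 248.0 33.0152473449707 3129.5 [0.5089 0.1717 0.104 ] (268, 216, 64, 64)
```

```bash
python3 - <<'E'
from cell import r
s=r.state();print(s['qpos'].round(2),s['tau'].round(1),s['dq'].round(2),s['wrist_force'],s['moment'])
E
```

```text
[  9.94   8.67 -17.99  63.19   1.22 179.94] [ -0.1 -35.5  27.3   0.    0.1  -0. ] [ 0.44 -0.18  0.33 -0.16  0.11  0.09] [0.17315834 1.2165644  0.36185009] [-0.04487704  0.02630222  0.00282886]
```

Joint 6 is at its 180° limit (yaw = q1 − q6 + 180). I'll turn to yaw ≈ 30° for this grasp.

```bash
python3 - <<'E'
from cell import r
from h import *
print(mv(r.state(),.506,.171,.15,30))
E
```

```text
{'x': np.float64(-0.03), 'y': np.float64(-1.0), 'z': np.float64(0.15), 'roll': np.float64(-0.349)}
```

Request:
{"api": "apply_moves", "payload": {
  "moves": [
    {"x":0,"y":-1,"z":0.1,"roll":-0.18,"gripper":0},
    {"x":0,"y":-1,"z":0.1,"roll":-0.35,"gripper":0},
    {"x":0,"y":-1,"z":0.1,"roll":-0.35,"gripper":0},
    {"x":0,"y":-1,"z":0.1,"roll":-0.35,"gripper":0}
  ]
}}

```text
time: 3.68
ee_pos: [0.5056, 0.1716, 0.1499]
eef_rot: [-178.9, -0.5, 30.0]
wrist_force: [-0.5, 0.4, 0.4]
width: 1.001
grip_force: 0.0
```

```bash
cat > cap.py <<'E'
from look import *
def cap(n,z=.104):
    im,w,s=look(n);p=s['ee_pos']
    hsv=cv2.cvtColor(im,cv2.COLOR_BGR2HSV);b=cv2.inRange(hsv,(100,120,40),(130,255,255))
    cs,_=cv2.findContours(b,cv2.RETR_EXTERNAL,2)
    def cen(c):
        (u,v),_=cv2.minEnclosingCircle(c);return onz(w,(u,v),z)
    c=min((c for c in cs if cv2.contourArea(c)>500),key=lambda c:np.hypot(*(cen(c)-p)[:2]))
    P=np.array([onz(w,q,z) for q in c[:,0].astype(float)])[:,:2]
    cam,_=ray(w,(0,0));d=cen(c)[:2]-cam[:2];d/=np.linalg.norm(d);t=np.array([-d[1],d[0]])
    a,bb=P@d,P@t;print('blob centre',cen(c)[:2].round(4),'widths',np.ptp(a).round(4),np.ptp(bb).round(4))
    C=d*(a.max()-.0205)+t*(bb.max()+bb.min())/2;print('cap',C.round(4));return C,s
if __name__=='__main__':
    C,s=cap(sys.argv[1]);print(mv(s,*C,.11,s['eef_rot'][2]))
E
python3 cap.py w5
```

```text
3.725 [0.50539447 0.17152572 0.14963374] [-178.86052741   -0.4636435    29.99620396]
blob centre [0.5088 0.1728] widths 0.0409 0.0377
cap [0.5083 0.1728]
{'x': np.float64(0.32), 'y': np.float64(0.03), 'z': np.float64(3.96), 'roll': np.float64(-0.0)}
```

Request:
{"api": "apply_moves", "payload": {
  "moves": [
    {"x":0.2,"y":0,"z":2,"roll":0,"gripper":0},
    {"x":0.2,"y":0,"z":3.5,"roll":0,"gripper":0},
    {"x":0.2,"y":0,"z":4.1,"roll":0,"gripper":0},
    {"x":0.2,"y":0,"z":4.1,"roll":0,"gripper":0.2}
  ]
}}

```text
time: 4.22
ee_pos: [0.506, 0.1733, 0.1074]
eef_rot: [-178.8, -0.3, 30.1]
wrist_force: [-0.4, -1.1, 0.3]
width: 0.819
grip_force: 0.0
```

```bash
python3 look.py w6; python3 - <<'E'
import cv2
im=cv2.imread('pics/w6.png')[180:480,120:520];cv2.imwrite('pics/w6c.png',cv2.resize(im,None,fx=1.8,fy=1.8))
E
```

```text
4.275 [0.5065227  0.17341644 0.10796381] [-178.83213055   -0.39041334   30.10000369]
```

View pics/w6c.png

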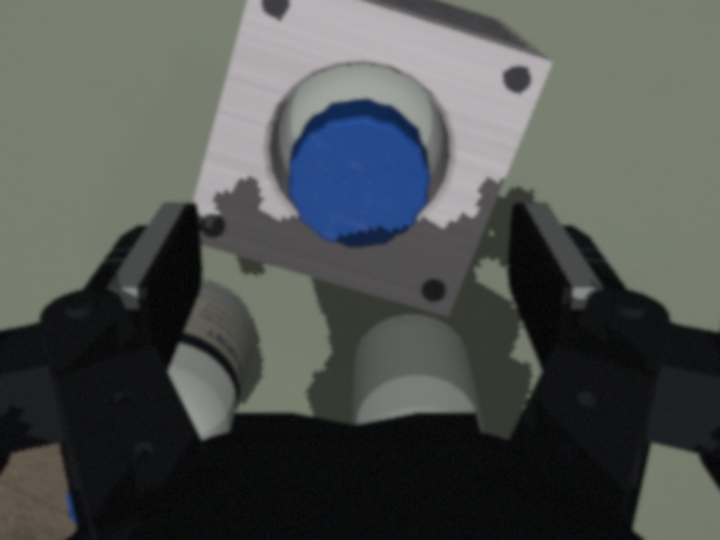

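The crop shows the cap at about (360,170), i.e. full-image (320,274), well inside the block's ring and centred between the fingers sideways. I'll project the TCP to check the fore-aft offset.

```bash
python3 - <<'E'
from h import *;import json
from scipy.spatial.transform import Rotation as Ro
w=json.load(open('w6.json'));p=np.array([0.50652,0.17342,0.10796]);R=Ro.from_euler('xyz',[-178.832,-.39,30.1],degrees=True).as_matrix()
for n,t in(('tcp',(0,0,0)),('capc z.104',(0,0,.004)),('tip',(0,0,.017)),('tipL',(0,.036,.017)),('tipR',(0,-.036,.017)),('tipback',(0,.036,.004))):print(n,proj(w,p+R@np.array(t)).round(1))
c,d=ray(w,(320,274.5));q=c+d*(.104-c[2])/d[2];print('cap',q,'tool frame',R.T@(q-p))
E
python3 - <<'E'
import sys;sys.path.insert(0,'.')
from h import *;import json
im=cv2.imread('pics/w6.png');w=json.load(open('w6.json'))
b=cv2.inRange(cv2.cvtColor(im,cv2.COLOR_BGR2HSV),(100,120,100),(130,255,255))
cs,_=cv2.findContours(b,2,2);c=max(cs,key=cv2.contourArea);print(cv2.boundingRect(c))
E
```

```text
tcp [[315.6 283.8]]
capc z.104 [[315.6 280.5]]
tip [[315.8 270.6]]
tipL [[384.7 270.7]]
tipR [[246.8 270.5]]
tipback [[389.4 280.6]]
cap [0.51029316 0.1732529  0.104     ] tool frame [0.00315352 0.00211759 0.00393921]
(280, 244, 78, 70)
```

```bash
python3 - <<'E'
from h import *;import json
from scipy.spatial.transform import Rotation as Ro
w=json.load(open('w6.json'));p=np.array([0.50652,0.17342,0.10796]);R=Ro.from_euler('xyz',[-178.832,-.39,30.1],degrees=True).as_matrix()
for y in(.035,.05):
  for x in(.011,-.011):
    print(y,x,[proj(w,p+R@np.array((x,y,z)))[0].round().tolist() for z in(.017,.007,-.01,-.03,-.05)])
Rc=cv2.Rodrigues(np.array(w['rvec']))[0];c=-Rc.T@np.array(w['tvec']);print(R.T@(c-p),R.T@Rc[2])
E
```

```text
0.035 0.011 [[384.0, 251.0], [387.0, 257.0], [395.0, 270.0], [405.0, 289.0], [418.0, 314.0]]
0.035 -0.011 [[382.0, 290.0], [385.0, 298.0], [392.0, 315.0], [401.0, 339.0], [413.0, 369.0]]
0.05 0.011 [[413.0, 251.0], [418.0, 257.0], [428.0, 270.0], [443.0, 289.0], [463.0, 314.0]]
0.05 -0.011 [[410.0, 290.0], [415.0, 299.0], [424.0, 315.0], [438.0, 339.0], [456.0, 370.0]]
[ 0.07090767  0.00081366 -0.16196998] [-0.2829951  -0.00176482  0.95911973]
```

Sideways the fit is fine. I'll shift +3 mm along tool x and close gently; the opening reading will tell whether the cap is between the pads.

Request:
{"api": "apply_moves", "payload": {
  "moves": [
    {"x":0.3,"y":0.1,"z":0,"roll":0,"gripper":0.3},
    {"x":0.3,"y":0.1,"z":0,"roll":0,"gripper":0.45},
    {"x":0.3,"y":0.1,"z":0,"roll":0,"gripper":0.6},
    {"x":0.3,"y":0.1,"z":0,"roll":0,"gripper":0.7},
    {"x":0.3,"y":0.1,"z":0,"roll":0,"gripper":0.7},
    {"x":0.3,"y":0.1,"z":0,"roll":0,"gripper":0.7}
  ],
  "force": 30
}}

```text
time: 5.03
ee_pos: [0.5096, 0.174, 0.1079]
eef_rot: [-178.8, -0.4, 30.1]
wrist_force: [-0.4, -0.1, 0.4]
width: 0.299
grip_force: 0.0
```

The fingers closed past the cap size without touching, so the tips are above the cap. I'll look at it from the scene and wrist cameras.

```bash
python3 look.py w7; python3 - <<'E'
from cell import camera,camera_model
from h import *
a=camera('scene');cv2.imwrite('pics/s7.png',a);b=cv2.imread('pics/w7.png')
m=camera_model('scene');print(proj(m,[[.5096,.174,.108],[.5096,.174,.091],[.508,.172,.104],[.508,.172,.09]]).round(1))
u,v=proj(m,[.5096,.174,.11])[0].astype(int)
A=cv2.resize(a[v-75:v+75,u-65:u+65],(520,600),interpolation=cv2.INTER_CUBIC);print('crop org',u-65,v-75)
B=cv2.resize(b[200:480,180:460],(280,280));B=cv2.copyMakeBorder(B,0,320,0,0,cv2.BORDER_CONSTANT)
cv2.imwrite('pics/c7.png',np.hstack([A,B]))
E
```

```text
5.075 [0.50956608 0.17405463 0.10791852] [-178.83431911   -0.39624998   30.11422499]
[[272.  274.2]
 [272.4 280.7]
 [273.3 275.6]
 [273.6 280.9]]
crop org 206 198
```

View pics/c7.png

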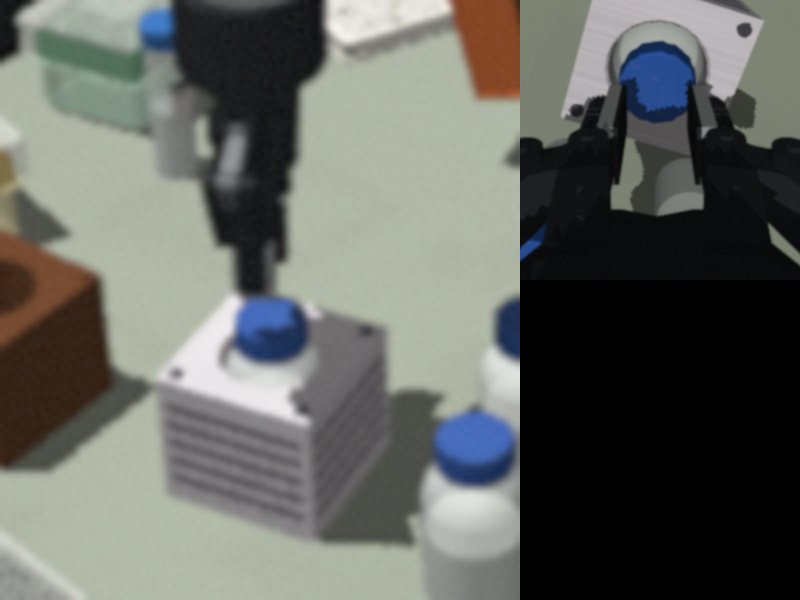

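In the scene view the fingertips end around crop (255,290), just above the cap at (270,320), so they stand higher than the data suggests. I'll probe down gently with the nearly closed fingers to find the cap top by force.

Request:
{"api": "apply_moves", "payload": {
  "moves": [
    {"x":0,"y":0,"z":0.2,"roll":0,"gripper":0.7},
    {"x":0,"y":0,"z":0.3,"roll":0,"gripper":0.7}
  ]
}}

```text
time: 5.38
ee_pos: [0.5094, 0.1741, 0.1047]
eef_rot: [-178.8, -0.4, 30.1]
wrist_force: [0.1, 0.7, 0.6]
width: 0.298
grip_force: 0.0
```

Request:
{"api": "apply_moves", "payload": {
  "moves": [
    {"x":0,"y":0,"z":0.2,"roll":0,"gripper":0.7},
    {"x":0,"y":0,"z":0.4,"roll":0,"gripper":0.7}
  ]
}}

```text
time: 5.62
ee_pos: [0.5095, 0.1742, 0.1007]
eef_rot: [-178.8, -0.4, 30.1]
wrist_force: [0.7, 0.7, 0.5]
width: 0.302
grip_force: 0.0
```

Request:
{"api": "apply_moves", "payload": {
  "moves": [
    {"x":0,"y":0,"z":0.2,"roll":0,"gripper":0.7},
    {"x":0,"y":0,"z":0.4,"roll":0,"gripper":0.7}
  ]
}}

```text
time: 5.88
ee_pos: [0.5095, 0.1743, 0.0968]
eef_rot: [-178.8, -0.4, 30.1]
wrist_force: [-0.1, 0.5, -0.2]
width: 0.296
grip_force: 0.0
```

Request:
{"api": "apply_moves", "payload": {
  "moves": [
    {"x":0,"y":0,"z":0.2,"roll":0,"gripper":0.7},
    {"x":0,"y":0,"z":0.4,"roll":0,"gripper":0.7}
  ]
}}

```text
time: 6.12
ee_pos: [0.5096, 0.1744, 0.0928]
eef_rot: [-178.8, -0.4, 30.1]
wrist_force: [0.9, -0.3, -0.1]
width: 0.3
grip_force: 0.0
```

Request:
{"api": "apply_moves", "payload": {
  "moves": [
    {"x":0,"y":0,"z":0.2,"roll":0,"gripper":0.7},
    {"x":0,"y":0,"z":0.4,"roll":0,"gripper":0.7}
  ]
}}

```text
time: 6.38
ee_pos: [0.5096, 0.1745, 0.0888]
eef_rot: [-178.8, -0.4, 30.1]
wrist_force: [-0.2, -0.2, 0.2]
width: 0.3
grip_force: 0.0
```

Request:
{"api": "apply_moves", "payload": {
  "moves": [
    {"x":0,"y":0,"z":0.2,"roll":0,"gripper":0.7},
    {"x":0,"y":0,"z":0.4,"roll":0,"gripper":0.7}
  ]
}}

```text
time: 6.62
ee_pos: [0.5095, 0.1745, 0.0848]
eef_rot: [-178.8, -0.4, 30.1]
wrist_force: [0.1, 0.1, 0.9]
width: 0.301
grip_force: 0.0
```

Request:
{"api": "apply_moves", "payload": {
  "moves": [
    {"x":0,"y":0,"z":0.2,"roll":0,"gripper":0.7},
    {"x":0,"y":0,"z":0.4,"roll":0,"gripper":0.7}
  ]
}}

```text
time: 6.88
ee_pos: [0.511, 0.1744, 0.0842]
eef_rot: [-179.0, -0.5, 30.1]
wrist_force: [-6.8, -2.5, 26.2]
width: 0.3
grip_force: 12.9
```

Request:
{"api": "apply_moves", "payload": {
  "moves": [
    {"x":0,"y":0,"z":0.2,"roll":0,"gripper":0.7},
    {"x":0,"y":0,"z":0.3,"roll":0,"gripper":0.7}
  ]
}}

```text
time: 7.12
ee_pos: [0.5112, 0.1744, 0.0841]
eef_rot: [-179.0, -0.6, 30.1]
wrist_force: [-13.2, -5.0, 38.6]
width: 0.298
grip_force: 19.0
```

Contact came at TCP z ≈ 0.084, which means the fingertips really sit about 20 mm *behind* the reported TCP (pads part-closed), not 17 mm ahead. The wrist picture agrees with that. I'll back off, open and re-measure.

Request:
{"api": "apply_moves", "payload": {
  "moves": [
    {"x":0,"y":0,"z":-2,"roll":0,"gripper":0.5},
    {"x":0,"y":0,"z":-2.5,"roll":0,"gripper":0.2},
    {"x":0,"y":0,"z":-2.5,"roll":0,"gripper":0.2},
    {"x":0,"y":0,"z":-2.5,"roll":0,"gripper":0.2}
  ]
}}

```text
time: 7.62
ee_pos: [0.5088, 0.174, 0.1018]
eef_rot: [-178.8, -0.3, 30.1]
wrist_force: [0.0, -0.5, -0.9]
width: 0.804
grip_force: 0.0
```

```bash
python3 cap.py w8; python3 - <<'E'
from h import *;import json
im=cv2.imread('pics/w8.png');g=cv2.cvtColor(im,6)
for v in(290,300,310):
    row=g[v].astype(int);print(v,[(u,row[u]) for u in range(190,450,6)])
E
```

```text
7.675 [0.50872342 0.17398036 0.10177992] [-178.79643901   -0.28479673   30.11086019]
blob centre [0.5095 0.1734] widths 0.0423 0.0376
cap [0.5086 0.1727]
{'x': np.float64(-0.07), 'y': np.float64(0.11), 'z': np.float64(-0.82), 'roll': np.float64(-0.0)}
290 [(190, np.int64(121)), (196, np.int64(121)), (202, np.int64(122)), (208, np.int64(121)), (214, np.int64(119)), (220, np.int64(120)), (226, np.int64(148)), (232, np.int64(174)), (238, np.int64(168)), (244, np.int64(82)), (250, np.int64(83)), (256, np.int64(80)), (262, np.int64(125)), (268, np.int64(158)), (274, np.int64(69)), (280, np.int64(68)), (286, np.int64(71)), (292, np.int64(71)), (298, np.int64(72)), (304, np.int64(70)), (310, np.int64(72)), (316, np.int64(71)), (322, np.int64(72)), (328, np.int64(71)), (334, np.int64(71)), (340, np.int64(69)), (346, np.int64(69)), (352, np.int64(70)), (358, np.int64(75)), (364, np.int64(98)), (370, np.int64(176)), (376, np.int64(182)), (382, np.int64(179)), (388, np.int64(85)), (394, np.int64(84)), (400, np.int64(87)), (406, np.int64(55)), (412, np.int64(56)), (418, np.int64(94)), (424, np.i
[... 1272 characters left out ...]
82)), (256, np.int64(80)), (262, np.int64(80)), (268, np.int64(79)), (274, np.int64(80)), (280, np.int64(79)), (286, np.int64(73)), (292, np.int64(71)), (298, np.int64(70)), (304, np.int64(77)), (310, np.int64(72)), (316, np.int64(64)), (322, np.int64(56)), (328, np.int64(38)), (334, np.int64(41)), (340, np.int64(34)), (346, np.int64(32)), (352, np.int64(71)), (358, np.int64(80)), (364, np.int64(85)), (370, np.int64(84)), (376, np.int64(82)), (382, np.int64(83)), (388, np.int64(84)), (394, np.int64(102)), (400, np.int64(45)), (406, np.int64(11)), (412, np.int64(13)), (418, np.int64(37)), (424, np.int64(75)), (430, np.int64(77)), (436, np.int64(17)), (442, np.int64(38)), (448, np.int64(123))]
```

Request:
{"api": "apply_moves", "payload": {
  "moves": [
    {"x":0,"y":0.1,"z":1.5,"roll":0,"gripper":0.1},
    {"x":0,"y":0.1,"z":2.5,"roll":0,"gripper":0.1},
    {"x":0,"y":0.1,"z":3.1,"roll":0,"gripper":0.1},
    {"x":0,"y":0.1,"z":3.1,"roll":0,"gripper":0.1}
  ]
}}

```text
time: 8.18
ee_pos: [0.5092, 0.1738, 0.0709]
eef_rot: [-178.8, -0.3, 30.1]
wrist_force: [0.7, 0.1, -0.2]
width: 0.902
grip_force: 0.0
```

Request:
{"api": "apply_moves", "payload": {
  "moves": [
    {"x":0,"y":0,"z":0,"roll":0,"gripper":0.35},
    {"x":0,"y":0,"z":0,"roll":0,"gripper":0.45},
    {"x":0,"y":0,"z":0,"roll":0,"gripper":0.6},
    {"x":0,"y":0,"z":0,"roll":0,"gripper":0.7},
    {"x":0,"y":0,"z":0,"roll":0,"gripper":0.7},
    {"x":0,"y":0,"z":0,"roll":0,"gripper":0.7}
  ],
  "force": 40
}}

```text
time: 8.93
ee_pos: [0.5105, 0.1742, 0.0727]
eef_rot: [-178.8, -0.5, 30.1]
wrist_force: [-1.8, 1.0, 6.0]
width: 0.454
grip_force: 40.3
```

Request:
{"api": "apply_moves", "payload": {
  "moves": [
    {"x":0,"y":0,"z":-1,"roll":0,"gripper":0.7},
    {"x":0,"y":0,"z":-3,"roll":0,"gripper":0.7},
    {"x":0,"y":0,"z":-6,"roll":0,"gripper":0.7},
    {"x":0,"y":0,"z":-9,"roll":0,"gripper":0.7},
    {"x":0,"y":0,"z":-11,"roll":0,"gripper":0.7},
    {"x":0,"y":0,"z":-11,"roll":0,"gripper":0.7},
    {"x":0,"y":0,"z":-11,"roll":0,"gripper":0.7}
  ]
}}

```text
time: 9.8
ee_pos: [0.5095, 0.1713, 0.1807]
eef_rot: [-178.8, -0.3, 30.1]
wrist_force: [0.3, -0.8, -1.6]
width: 0.456
grip_force: 40.8
```

```bash
python3 - <<'E'
from cap import *
C,s=cap('w9',.214)
print('cap-tcp',C-s['ee_pos'][:2],s['wrist_force'],mv(s,.5015,-.2277,s['ee_pos'][2],8.7))
from cell import camera
cv2.imwrite('pics/s9.png',camera('scene'))
E
```

```text
9.85 [0.50920525 0.17133274 0.18037034] [-178.79029198   -0.24092182   30.11159059]
blob centre [0.5108 0.1704] widths 0.0434 0.0378
cap [0.5091 0.1694]
cap-tcp [-9.78939398e-05 -1.96431387e-03] [ 0.04825397 -0.21585998 -1.32303706] {'x': np.float64(-20.69), 'y': np.float64(34.13), 'z': np.float64(0.0), 'roll': np.float64(0.374)}
```

Request:
{"api": "apply_moves", "payload": {
  "moves": [
    {"x":-20.5,"y":34,"z":0,"roll":0,"gripper":0.7},
    {"x":-20.5,"y":34,"z":0,"roll":0,"gripper":0.7},
    {"x":-20.5,"y":34,"z":0,"roll":0.1,"gripper":0.7},
    {"x":-20.5,"y":34,"z":0,"roll":0.2,"gripper":0.7},
    {"x":-20.5,"y":34,"z":0,"roll":0.37,"gripper":0.7},
    {"x":-20.5,"y":34,"z":0,"roll":0.37,"gripper":0.7},
    {"x":-20.5,"y":34,"z":0,"roll":0.37,"gripper":0.7},
    {"x":-20.5,"y":34,"z":0,"roll":0.37,"gripper":0.7},
    {"x":-20.5,"y":34,"z":0,"roll":0.37,"gripper":0.7},
    {"x":-20.5,"y":34,"z":0,"roll":0.37,"gripper":0.7}
  ]
}}

```text
time: 11.15
ee_pos: [0.5036, -0.2235, 0.1734]
eef_rot: [-178.7, 0.1, 9.0]
wrist_force: [0.0, 0.5, -1.6]
width: 0.459
grip_force: 41.0
```

```bash
python3 - <<'E'
from cap import *
C,s=cap('w10',.214)
print('cap-tcp',C-s['ee_pos'][:2],s['wrist_force'],s['qpos'].round(1))
im=cv2.imread('pics/w10.png')
w=json.load(open('w10.json'));print('pod corners px',proj(w,[[0.5464,-0.1606,.06],[0.5648,-0.2781,.06],[0.4544,-0.2948,.06],[0.4363,-0.1766,.06],[.5015,-.2277,.04]]).round(1))
hsv=cv2.cvtColor(im,cv2.COLOR_BGR2HSV)
o=cv2.inRange(hsv,(3,150,60),(18,255,255));cs,_=cv2.findContours(o,2,2)
for c in cs:
    if cv2.contourArea(c)>200:print(cv2.boundingRect(c),cv2.contourArea(c))
E
```

```text
11.2 [ 0.50369403 -0.22366074  0.17350591] [-1.78739983e+02  5.88597425e-02  9.03917473e+00]
blob centre [ 0.5089 -0.2244] widths 0.0406 0.0361
cap [ 0.5086 -0.2245]
cap-tcp [ 0.00486369 -0.00082699] [ 0.06108346  0.65792856 -0.77447334] [-31.2  10.3 -13.3  67.3   0.9 139.8]
pod corners px [[244.5 156.3]
 [406.3 157.2]
 [395.6 296.5]
 [250.  294. ]
 [324.2 222.3]]
(415, 263, 200, 117) 11335.5
(547, 328, 30, 18) 277.5
(527, 318, 22, 17) 232.0
(490, 305, 40, 24) 437.0
(447, 290, 41, 26) 505.0
(245, 157, 163, 139) 3609.5
(149, 78, 286, 71) 15437.5
(303, 0, 132, 69) 7228.0
(150, 0, 127, 68) 6329.5
```

```bash
python3 - <<'E'
from h import *;import json
for n,p in(('w9',(.50921,.17133,.18037)),('w10',(.50369,-.22366,.17351))):
    im=cv2.imread(f'pics/{n}.png');w=json.load(open(n+'.json'));z=p[2]+.0313
    b=cv2.inRange(cv2.cvtColor(im,40),(100,120,40),(130,255,255));cs,_=cv2.findContours(b,2,2)
    c=max(cs,key=cv2.contourArea) if n=='w10' else min((c for c in cs if cv2.contourArea(c)>500),key=lambda c:np.hypot(*(onz(w,c.mean((0,1)),z)[:2]-p[:2])))
    x,y,ww,h=cv2.boundingRect(c);print(n,(x,y,ww,h),cv2.contourArea(c))
    P=np.array([onz(w,q,z) for q in c[:,0].astype(float)]);print(P[:,:2].min(0),P[:,:2].max(0))
    # rows: width profile
    print([(v,np.flatnonzero(b[v,x:x+ww])[[0,-1]]+x) for v in range(y,y+h,6)])
    bot=onz(w,(x+ww/2,y+h-.5),z);print('bottom edge',bot)
E
```

```text
w9 (269, 267, 97, 100) 7254.0
[0.48781562 0.14944109] [0.53054435 0.18882876]
[(267, array([317, 323])), (273, array([296, 340])), (279, array([286, 347])), (285, array([281, 354])), (291, array([278, 356])), (297, array([274, 359])), (303, array([271, 363])), (309, array([270, 363])), (315, array([270, 365])), (321, array([270, 365])), (327, array([269, 363])), (333, array([270, 363])), (339, array([275, 360])), (345, array([278, 355])), (351, array([283, 351])), (357, array([290, 342])), (363, array([304, 330]))]
bottom edge [0.48995366 0.15800488 0.21167   ]
w10 (268, 267, 98, 99) 7271.0
[ 0.48146989 -0.24476601] [ 0.52517762 -0.20588634]
[(267, array([318, 323])), (273, array([296, 340])), (279, array([286, 347])), (285, array([281, 354])), (291, array([278, 356])), (297, array([274, 359])), (303, array([270, 362])), (309, array([270, 364])), (315, array([269, 365])), (321, array([269, 365])), (327, array([269, 364])), (333, array([269, 363])), (339, array([275, 361])), (345, array([278, 356])), (351, array([283, 352])), (357, array([291, 342])), (363, array([306, 331]))]
bottom edge [ 0.48166888 -0.22870377  0.20481   ]
```

Request:
{"api": "apply_moves", "payload": {
  "moves": [
    {"x":-0.1,"y":0.2,"z":2,"roll":0,"gripper":0.7},
    {"x":-0.1,"y":0.2,"z":4.5,"roll":0,"gripper":0.7},
    {"x":-0.1,"y":0.2,"z":5.8,"roll":0,"gripper":0.7},
    {"x":-0.1,"y":0.2,"z":5.8,"roll":0,"gripper":0.7}
  ]
}}

```text
time: 11.7
ee_pos: [0.502, -0.225, 0.1146]
eef_rot: [-178.7, 0.2, 9.0]
wrist_force: [0.8, -0.1, -1.1]
width: 0.457
grip_force: 41.1
```

Request:
{"api": "apply_moves", "payload": {
  "moves": [
    {"x":0,"y":0,"z":0.5,"roll":0,"gripper":0.7},
    {"x":0,"y":0,"z":1.0,"roll":0,"gripper":0.7},
    {"x":0,"y":0,"z":1.0,"roll":0,"gripper":0.7}
  ]
}}

```text
time: 12.08
ee_pos: [0.5029, -0.2263, 0.1056]
eef_rot: [-178.8, 0.0, 8.9]
wrist_force: [1.3, -1.4, -1.8]
width: 0.457
grip_force: 41.0
```

Request:
{"api": "apply_moves", "payload": {
  "moves": [
    {"x":0,"y":0,"z":0.5,"roll":0,"gripper":0.7},
    {"x":0,"y":0,"z":1.0,"roll":0,"gripper":0.7},
    {"x":0,"y":0,"z":1.0,"roll":0,"gripper":0.7}
  ]
}}

```text
time: 12.45
ee_pos: [0.5026, -0.226, 0.0951]
eef_rot: [-178.8, 0.1, 8.9]
wrist_force: [1.1, -0.5, -2.7]
width: 0.455
grip_force: 41.0
```

Request:
{"api": "apply_moves", "payload": {
  "moves": [
    {"x":0,"y":0,"z":0.5,"roll":0,"gripper":0.7},
    {"x":0,"y":0,"z":1.0,"roll":0,"gripper":0.7},
    {"x":0,"y":0,"z":1.0,"roll":0,"gripper":0.7}
  ]
}}

```text
time: 12.82
ee_pos: [0.5024, -0.2257, 0.085]
eef_rot: [-178.8, 0.1, 8.9]
wrist_force: [1.3, -1.9, -2.6]
width: 0.453
grip_force: 40.9
```

Request:
{"api": "apply_moves", "payload": {
  "moves": [
    {"x":0,"y":0,"z":0.4,"roll":0,"gripper":0.7},
    {"x":0,"y":0,"z":0.8,"roll":0,"gripper":0.7},
    {"x":0,"y":0,"z":0.8,"roll":0,"gripper":0.7}
  ]
}}

```text
time: 13.2
ee_pos: [0.5025, -0.2256, 0.0772]
eef_rot: [-178.8, 0.1, 8.9]
wrist_force: [1.2, -2.4, -3.5]
width: 0.456
grip_force: 40.9
```

Request:
{"api": "apply_moves", "payload": {
  "moves": [
    {"x":0,"y":0,"z":0.2,"roll":0,"gripper":0.7},
    {"x":0,"y":0,"z":0.4,"roll":0,"gripper":0.7},
    {"x":0,"y":0,"z":0.4,"roll":0,"gripper":0.7}
  ]
}}

```text
time: 13.58
ee_pos: [0.5041, -0.2255, 0.0766]
eef_rot: [-178.8, -0.1, 8.9]
wrist_force: [-1.5, 1.9, 13.8]
width: 0.454
grip_force: 42.4
```

Request:
{"api": "apply_moves", "payload": {
  "moves": [
    {"x":0,"y":0,"z":-0.2,"roll":0,"gripper":0.4},
    {"x":0,"y":0,"z":-0.2,"roll":0,"gripper":0.2},
    {"x":0,"y":0,"z":-0.2,"roll":0,"gripper":0.2},
    {"x":0,"y":0,"z":-2,"roll":0,"gripper":0.2},
    {"x":0,"y":0,"z":-8,"roll":0,"gripper":0.2},
    {"x":0,"y":0,"z":-14,"roll":0,"gripper":0.2},
    {"x":2,"y":0,"z":-20,"roll":0,"gripper":0.2},
    {"x":5,"y":0,"z":-24,"roll":0,"gripper":0.2},
    {"x":5,"y":0,"z":-24,"roll":0,"gripper":0.2},
    {"x":5,"y":0,"z":-24,"roll":0,"gripper":0.2}
  ]
}}

```text
time: 14.82
ee_pos: [0.5524, -0.2223, 0.3133]
eef_rot: [-178.7, 0.1, 8.9]
wrist_force: [0.4, -0.8, -0.5]
width: 0.8
grip_force: 0.0
```

```bash
python3 - <<'E'
from look import *
from cell import camera
im,w,s=look('w11');print(s['qpos'].round(1))
a=camera('scene');t=camera('top');cv2.imwrite('pics/s11.png',a);cv2.imwrite('pics/t11.png',t)
m=camera_model('scene');mt=camera_model('top')
h=np.array([.5608,-.2184,.06]);ax=np.array([np.cos(.1527),np.sin(.1527),0]);ay=np.array([-ax[1],ax[0],0])
def bar(th,sl,y=0):return h+ax*(-.142*np.cos(th)+.010*np.sin(th))+ay*(sl+y)+np.array([0,0,.142*np.sin(th)+.01*np.cos(th)])
for th in(1.8,2.0):print(th,bar(th,.012).round(4),[proj(q,[bar(th,.012,.02),bar(th,.012,-.02)]).round(1).tolist() for q in(w,m,mt)])
A=cv2.resize(a[150:260,300:420],(480,440),interpolation=cv2.INTER_CUBIC)
B=cv2.resize(im[0:300,180:500],(320,300));B=cv2.copyMakeBorder(B,0,140,0,0,cv2.BORDER_CONSTANT)
cv2.imwrite('pics/c11.png',np.hstack([A,B]))
E
```

```text
14.875 [ 0.5517333  -0.22210833  0.31227444] [-178.67755409    0.18325896    8.91092901]
[-28.6  11.5   4.9  84.4   0.9 142.4]
1.8 [ 0.6005 -0.2002  0.196 ] [[[273.5, 157.5], [327.0, 157.8]], [[338.0, 165.9], [345.1, 159.9]], [[385.4, 225.8], [399.3, 223.7]]]
2.0 [ 0.6264 -0.1962  0.185 ] [[[274.5, 121.1], [327.3, 121.3]], [[328.7, 167.8], [336.0, 161.8]], [[383.4, 217.7], [397.2, 215.5]]]
```

View pics/c11.png

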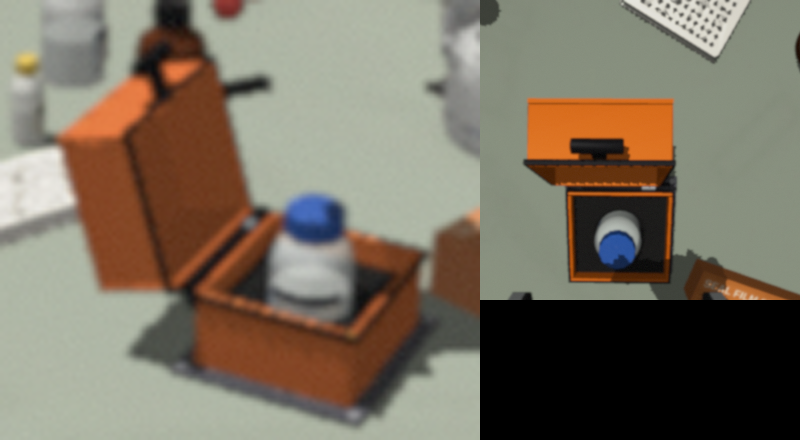

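The view shows the bottle seated in the pocket, standing upright, and the lid open with its bar at about wrist pixels (270–323, 147), overhanging left. I'll solve for the lid angle and slide from the bar's pixels.

```bash
cat > lid.py <<'E'
from h import *
h=np.array([.5608,-.2184,.06]);ax=np.array([np.cos(.1527),np.sin(.1527),0]);ay=np.array([-ax[1],ax[0],0])
def bar(th,sl,y=0):return h+ax*(-.142*np.cos(th)+.010*np.sin(th))+ay*(sl+y)+np.array([0,0,.142*np.sin(th)+.01*np.cos(th)])
E
python3 - <<'E'
from lid import *;import json
from scipy.optimize import least_squares
from cell import r
im=cv2.imread('pics/w11.png');w=json.load(open('w11.json'));g=cv2.cvtColor(im,6)
b=np.zeros_like(g);b[125:158,250:345]=(g[125:158,250:345]<45)*255
cs,_=cv2.findContours(b,2,2);c=max(cs,key=cv2.contourArea);x,y,ww,hh=cv2.boundingRect(c);print(x,y,ww,hh,cv2.contourArea(c))
b2=b[y:y+hh];print([(y+i,np.flatnonzero(q)[[0,-1]]) for i,q in enumerate(b2) if q.any()])
uv=np.array([x+ww/2-.5,y+6.5])
for v in(146,148):
    uv[1]=v;q=least_squares(lambda a:proj(w,bar(*a))[0]-uv,[1.85,.012]).x;B=bar(*q);print(q,B)
s=r.state();print(s['ee_pos'],mv(s,B[0],B[1],.161,8.75))
E
```

```text
271 139 53 19 745.0
[(139, array([273, 290])), (140, array([272, 322])), (141, array([272, 322])), (142, array([272, 322])), (143, array([272, 322])), (144, array([278, 322])), (145, array([272, 322])), (146, array([271, 322])), (147, array([271, 323])), (148, array([271, 323])), (149, array([271, 323])), (150, array([272, 323])), (151, array([272, 323])), (152, array([272, 323])), (153, array([280, 322])), (154, array([281, 321])), (155, array([291, 306])), (156, array([291, 306])), (157, array([292, 306]))]
[1.86190607 0.01451455] [ 0.60834198 -0.19639795  0.19315533]
[1.85118898 0.01448999] [ 0.60693245 -0.19663972  0.19368712]
[ 0.55141562 -0.22208964  0.31164303] {'x': np.float64(5.88), 'y': np.float64(-1.66), 'z': np.float64(15.06), 'roll': np.float64(0.003)}
```

Request:
{"api": "apply_moves", "payload": {
  "moves": [
    {"x":5.9,"y":-1.7,"z":0,"roll":0,"gripper":0.15},
    {"x":5.9,"y":-1.7,"z":4,"roll":0,"gripper":0.15},
    {"x":5.9,"y":-1.7,"z":9,"roll":0,"gripper":0.15},
    {"x":5.9,"y":-1.7,"z":12,"roll":0,"gripper":0.15},
    {"x":5.9,"y":-1.7,"z":14,"roll":0,"gripper":0.15},
    {"x":5.9,"y":-1.7,"z":15,"roll":0,"gripper":0.15},
    {"x":5.9,"y":-1.7,"z":15,"roll":0,"gripper":0.15}
  ]
}}

```text
time: 15.85
ee_pos: [0.6069, -0.1932, 0.1626]
eef_rot: [-178.7, 0.2, 8.9]
wrist_force: [-0.1, 0.1, 0.3]
width: 0.852
grip_force: 0.0
```

```bash
python3 look.py w12; python3 - <<'E'
from lid import *;import json
im=cv2.imread('pics/w12.png');w=json.load(open('w12.json'));g=cv2.cvtColor(im,6)
print(proj(w,[bar(1.856,.0145,.02),bar(1.856,.0145,-.02)]).round(1))
for v in range(200,345,8):
    d=np.flatnonzero(np.diff((g[v,150:500]<45).astype(int)));print(v,(d+150).tolist())
E
```

```text
15.9 [ 0.60772062 -0.19353733  0.16380557] [-1.78758587e+02  7.05732229e-02  8.90354820e+00]
[[271.4 315.2]
 [371.6 316.8]]
200 []
208 []
216 []
224 []
232 []
240 []
248 []
256 []
264 []
272 []
280 []
288 []
296 [217, 226, 308, 335, 407, 415]
304 [212, 227, 272, 373, 406, 420]
312 [183, 192, 207, 374, 405, 425, 440, 449]
320 [177, 186, 202, 430, 446, 456]
328 [171, 181, 198, 227, 266, 267, 273, 311, 354, 435, 451, 462]
336 [165, 177, 192, 226, 266, 267, 274, 307, 366, 439, 457, 468]
344 [154, 178, 191, 225, 274, 307, 368, 442, 456, 478]
```

Request:
{"api": "apply_moves", "payload": {
  "moves": [
    {"x":0,"y":0.2,"z":0.2,"roll":0,"gripper":0.4},
    {"x":0,"y":0.2,"z":0.2,"roll":0,"gripper":0.5},
    {"x":0,"y":0.2,"z":0.2,"roll":0,"gripper":0.65},
    {"x":0,"y":0.2,"z":0.2,"roll":0,"gripper":0.65},
    {"x":0,"y":0.2,"z":0.2,"roll":0,"gripper":0.65}
  ],
  "force": 30
}}

```text
time: 16.52
ee_pos: [0.6091, -0.1955, 0.1626]
eef_rot: [-178.8, -0.0, 8.9]
wrist_force: [0.8, 1.0, 4.3]
width: 0.455
grip_force: 30.7
```

Request:
{"api": "apply_moves", "payload": {
  "moves": [
    {"x":0,"y":0.4,"z":0,"roll":0,"gripper":0.65},
    {"x":0,"y":0.8,"z":0,"roll":0,"gripper":0.65},
    {"x":0,"y":1.2,"z":0,"roll":0,"gripper":0.65},
    {"x":0,"y":1.2,"z":0,"roll":0,"gripper":0.65}
  ]
}}

```text
time: 17.02
ee_pos: [0.6112, -0.2075, 0.1625]
eef_rot: [-178.8, -0.1, 8.9]
wrist_force: [0.7, 0.3, 5.7]
width: 0.455
grip_force: 30.9
```

```bash
python3 - <<'E'
from lid import *
B0=bar(1.856,0)
for th in np.linspace(1.856,-.02,16):
    d=bar(th,0)-B0;print(round(th,3),(100*d@ax).round(2),(-100*d[2]).round(2))
E
```

```text
1.856 0.0 -0.0
1.731 -1.7 -0.51
1.606 -3.46 -0.81
1.481 -5.24 -0.89
1.356 -7.01 -0.74
1.231 -8.75 -0.38
1.106 -10.43 0.21
0.981 -12.03 0.99
0.855 -13.51 1.97
0.73 -14.87 3.13
0.605 -16.06 4.44
0.48 -17.09 5.9
0.355 -17.92 7.47
0.23 -18.55 9.13
0.105 -18.97 10.86
-0.02 -19.17 12.63
```

Request:
{"api": "apply_moves", "payload": {
  "moves": [
    {"x":-0.8,"y":0,"z":-0.3,"roll":0,"gripper":0.65},
    {"x":-1.7,"y":0,"z":-0.5,"roll":0,"gripper":0.65},
    {"x":-3.46,"y":0,"z":-0.8,"roll":0,"gripper":0.65},
    {"x":-3.46,"y":0,"z":-0.8,"roll":0,"gripper":0.65}
  ]
}}

```text
time: 17.52
ee_pos: [0.5762, -0.2132, 0.1707]
eef_rot: [-178.8, -0.1, 8.9]
wrist_force: [1.9, 2.4, 7.7]
width: 0.46
grip_force: 31.2
```

Request:
{"api": "apply_moves", "payload": {
  "moves": [
    {"x":-1.78,"y":0,"z":-0.08,"roll":0,"gripper":0.65},
    {"x":-3.55,"y":0,"z":0.07,"roll":0,"gripper":0.65},
    {"x":-5.3,"y":0,"z":0.43,"roll":0,"gripper":0.65},
    {"x":-7,"y":0,"z":1.0,"roll":0,"gripper":0.65},
    {"x":-7,"y":0,"z":1.0,"roll":0,"gripper":0.65}
  ]
}}

```text
time: 18.15
ee_pos: [0.5053, -0.2239, 0.1603]
eef_rot: [-178.8, 0.2, 8.9]
wrist_force: [-1.2, 0.5, 7.7]
width: 0.453
grip_force: 32.8
```

Request:
{"api": "apply_moves", "payload": {
  "moves": [
    {"x":-1.6,"y":0,"z":0.78,"roll":0,"gripper":0.65},
    {"x":-3.1,"y":0,"z":1.76,"roll":0,"gripper":0.65},
    {"x":-4.4,"y":0,"z":2.9,"roll":0,"gripper":0.65},
    {"x":-5.6,"y":0,"z":4.2,"roll":0,"gripper":0.65},
    {"x":-5.6,"y":0,"z":4.2,"roll":0,"gripper":0.65}
  ]
}}

```text
time: 18.77
ee_pos: [0.4476, -0.2315, 0.1165]
eef_rot: [-178.8, 0.5, 8.8]
wrist_force: [-6.3, -1.5, 5.6]
width: 0.457
grip_force: 34.4
```

Request:
{"api": "apply_moves", "payload": {
  "moves": [
    {"x":-1.2,"y":0,"z":1.46,"roll":0,"gripper":0.65},
    {"x":-2.0,"y":0,"z":3.0,"roll":0,"gripper":0.65},
    {"x":-2.7,"y":0,"z":4.7,"roll":0,"gripper":0.65},
    {"x":-3.1,"y":0,"z":6.2,"roll":0,"gripper":0.65},
    {"x":-3.1,"y":0,"z":6.2,"roll":0,"gripper":0.65}
  ]
}}

```text
time: 19.4
ee_pos: [0.418, -0.2343, 0.0542]
eef_rot: [-178.7, 0.3, 8.9]
wrist_force: [-5.0, -3.2, 1.6]
width: 0.453
grip_force: 35.1
```

Request:
{"api": "apply_moves", "payload": {
  "moves": [
    {"x":-0.2,"y":0,"z":0.7,"roll":0,"gripper":0.65},
    {"x":-0.3,"y":0,"z":1.4,"roll":0,"gripper":0.65},
    {"x":-0.3,"y":0,"z":1.7,"roll":0,"gripper":0.65},
    {"x":-0.3,"y":0,"z":1.7,"roll":0,"gripper":0.65}
  ]
}}

```text
time: 19.9
ee_pos: [0.4157, -0.2349, 0.0384]
eef_rot: [-178.8, 0.3, 8.9]
wrist_force: [-6.0, -3.2, 4.1]
width: 0.457
grip_force: 35.5
```

Request:
{"api": "apply_moves", "payload": {
  "moves": [
    {"x":0,"y":0,"z":0.3,"roll":0,"gripper":0.65},
    {"x":0,"y":0,"z":0.5,"roll":0,"gripper":0.65},
    {"x":0,"y":0,"z":0.5,"roll":0,"gripper":0.65}
  ]
}}

```text
time: 20.27
ee_pos: [0.4153, -0.2347, 0.0334]
eef_rot: [-178.8, 0.3, 8.9]
wrist_force: [-6.1, -2.4, 3.2]
width: 0.457
grip_force: 35.6
```

Request:
{"api": "apply_moves", "payload": {
  "moves": [
    {"x":0,"y":0,"z":0.2,"roll":0,"gripper":0.65},
    {"x":0,"y":0,"z":0.4,"roll":0,"gripper":0.65},
    {"x":0,"y":0,"z":0.4,"roll":0,"gripper":0.65}
  ]
}}

```text
time: 20.65
ee_pos: [0.4153, -0.2349, 0.0297]
eef_rot: [-178.8, 0.4, 8.9]
wrist_force: [-7.1, -3.0, 5.3]
width: 0.451
grip_force: 35.9
```

```bash
python3 - <<'E'
from look import *
from lid import *
from cell import camera,camera_model
im,w,s=look('w13');print(s['wrist_force'])
a=camera('scene');cv2.imwrite('pics/s13.png',a);t=camera('top');cv2.imwrite('pics/t13.png',t)
# expected lid outline in scene/wrist, front-top corners (x=-116,z=56), y=+-60
def P(th,x,z,y):return h+ax*(x*np.cos(th)+z*np.sin(th))+ay*y+np.array([0,0,-x*np.sin(th)+z*np.cos(th)])
for th in(0,.1):print(th,[proj(w,[P(th,-.116,.056,y) for y in(.06,-.06)]).round(1).tolist()],proj(w,[bar(th,0,.02),bar(th,0,-.02)]).round(1).tolist(),proj(camera_model('scene'),[P(th,-.116,.056,.06),P(th,-.006,.056,.06),P(th,-.116,0,.06)]).round(1).tolist())
hsv=cv2.cvtColor(im,40);o=cv2.inRange(hsv,(3,120,60),(18,255,255));cs,_=cv2.findContours(o,2,2)
for c in cs:
    if cv2.contourArea(c)>2000:print(cv2.boundingRect(c),cv2.boxPoints(cv2.minAreaRect(c)).round().tolist())
E
```

```text
20.7 [ 0.41525955 -0.23484364  0.02976799] [-178.78725509    0.36575691    8.89215497]
[-8.1022873  -2.69340967  4.84493604]
0 [[[74.3, 314.2], [594.7, 321.9]]] [[274.2, 318.0], [382.1, 319.6]] [[390.1, 213.5], [349.4, 203.0], [388.6, 232.9]]
0.1 [[[31.5, 314.2], [642.9, 323.2]]] [[268.4, 334.5], [388.6, 336.4]] [[388.0, 208.9], [347.4, 202.4], [388.7, 228.9]]
(0, 0, 640, 350) [[-0.0, 0.0], [639.0, 0.0], [639.0, 349.0], [0.0, 349.0]]
```

```bash
python3 - <<'E'
import cv2,numpy as np
im=cv2.imread('pics/w13.png');hsv=cv2.cvtColor(im,40);o=cv2.inRange(hsv,(3,120,40),(18,255,255))
for v in range(0,480,24):
    d=np.flatnonzero(np.diff(np.r_[0,(o[v]>0).astype(int),0]));print(v,d.tolist()[:14])
for u in(60,120,160):print(u,[(v,int(hsv[v,u,0]),int(hsv[v,u,2])) for v in range(250,400,8)])
E
```

```text
0 [0, 640]
24 [0, 640]
48 [5, 640]
72 [10, 640]
96 [16, 634]
120 [21, 628]
144 [26, 622]
168 [32, 616]
192 [37, 611]
216 [43, 607]
240 [48, 640]
264 [53, 597, 608, 611, 618, 627, 631, 639]
288 [59, 640]
312 [64, 640]
336 [600, 640]
360 []
384 []
408 []
432 []
456 []
60 [(250, 13, 191), (258, 13, 192), (266, 13, 191), (274, 13, 190), (282, 13, 191), (290, 11, 185), (298, 15, 152), (306, 42, 138), (314, 43, 137), (322, 44, 139), (330, 43, 138), (338, 46, 139), (346, 43, 138), (354, 44, 138), (362, 43, 138), (370, 46, 139), (378, 44, 139), (386, 45, 138), (394, 44, 137)]
120 [(250, 13, 193), (258, 13, 195), (266, 13, 195), (274, 13, 193), (282, 13, 192), (290, 13, 192), (298, 13, 192), (306, 13, 193), (314, 13, 191), (322, 45, 139), (330, 44, 139), (338, 43, 140), (346, 44, 140), (354, 41, 138), (362, 75, 27), (370, 120, 19), (378, 90, 21), (386, 105, 19), (394, 90, 19)]
160 [(250, 13, 195), (258, 13, 174), (266, 13, 195), (274, 13, 194), (282, 13, 194), (290, 13, 194), (298, 13, 193), (306, 13, 193), (314, 12, 193), (322, 44, 140), (330, 44, 139), (338, 43, 130), (346, 105, 21), (354, 105, 23), (362, 90, 18), (370, 90, 18), (378, 110, 19), (386, 110, 36), (394, 98, 18)]
```

The lid's front edge in the wrist view is 521 px wide, against 520 px expected when shut, so it is shut. About 2 mm of slide remains, so I'll push right to the stop.

Request:
{"api": "apply_moves", "payload": {
  "moves": [
    {"x":0,"y":0.2,"z":0,"roll":0,"gripper":0.65},
    {"x":0,"y":0.4,"z":0,"roll":0,"gripper":0.65},
    {"x":0,"y":0.4,"z":0,"roll":0,"gripper":0.65}
  ]
}}

```text
time: 21.18
ee_pos: [0.4155, -0.2373, 0.0294]
eef_rot: [-178.6, 0.4, 9.0]
wrist_force: [-7.5, 0.7, 5.6]
width: 0.457
grip_force: 35.9
```

Request:
{"api": "apply_moves", "payload": {
  "moves": [
    {"x":0,"y":0.2,"z":0,"roll":0,"gripper":0.65},
    {"x":0,"y":0.4,"z":0,"roll":0,"gripper":0.65},
    {"x":0,"y":0.4,"z":0,"roll":0,"gripper":0.65}
  ]
}}

```text
time: 21.55
ee_pos: [0.416, -0.2403, 0.0291]
eef_rot: [-178.5, 0.3, 9.0]
wrist_force: [-7.6, 2.6, 6.8]
width: 0.459
grip_force: 35.9
```

Request:
{"api": "apply_moves", "payload": {
  "moves": [
    {"x":0,"y":0.2,"z":0,"roll":0,"gripper":0.65},
    {"x":0,"y":0.3,"z":0,"roll":0,"gripper":0.65},
    {"x":0,"y":0.3,"z":0,"roll":0,"gripper":0.65}
  ]
}}

```text
time: 21.92
ee_pos: [0.416, -0.2417, 0.0287]
eef_rot: [-178.3, 0.3, 9.1]
wrist_force: [-6.9, 4.9, 5.2]
width: 0.458
grip_force: 35.9
```

```bash
cat > lm.py <<'E'
from look import *
from lid import *
from cell import camera,camera_model
n=sys.argv[1];im,w,s=look(n);print(s['wrist_force'])
def P(th,x,z,y):return h+ax*(x*np.cos(th)+z*np.sin(th))+ay*y+np.array([0,0,-x*np.sin(th)+z*np.cos(th)])
o=cv2.inRange(cv2.cvtColor(im,40),(3,120,40),(18,255,255))
for x in(-.116,-.09,-.06):
    L,R=proj(w,[P(0,x,.056,y) for y in(.06,-.06)]);v=int((L[1]+R[1])/2)-3
    if 0<v<480:
        d=np.flatnonzero(np.diff(np.r_[0,(o[v]>0).astype(int),0]));print(x,v,'pred',L.round(1),R.round(1),'obs',d[:8].tolist())
for c in('scene','top'):cv2.imwrite(f'pics/{c}_{n}.png',camera(c))
E
python3 lm.py w14
```

```text
21.975 [ 0.4159661  -0.24171393  0.02870672] [-178.31874469    0.34025626    9.07816621]
[-6.99438694  4.84393917  5.95661895]
-0.116 315 pred [ 40.7 312.7] [565.2 324.1] obs [94, 640]
-0.09 203 pred [ 15.1 202.8] [591.1 210.5] obs [22, 595]
-0.06 43 pred [-21.5  46.5] [628.1  47.3] obs [0, 633]
```

Request:
{"api": "apply_moves", "payload": {
  "moves": [
    {"x":0,"y":0,"z":0,"roll":0,"gripper":0.4},
    {"x":0,"y":-0.2,"z":0,"roll":0,"gripper":0.3},
    {"x":0,"y":-0.4,"z":0,"roll":0,"gripper":0.3},
    {"x":0,"y":-0.4,"z":-1,"roll":0,"gripper":0.3},
    {"x":0,"y":-0.4,"z":-5,"roll":0,"gripper":0.3},
    {"x":0,"y":-0.4,"z":-10,"roll":0,"gripper":0.3},
    {"x":-6,"y":0,"z":-16,"roll":0,"gripper":0.3},
    {"x":-6,"y":0,"z":-20,"roll":0,"gripper":0.3},
    {"x":-6,"y":0,"z":-20,"roll":0,"gripper":0.3}
  ]
}}

```text
time: 23.2
ee_pos: [0.3626, -0.262, 0.2354]
eef_rot: [-179.3, -0.3, 8.8]
wrist_force: [0.8, -1.0, -0.6]
width: 0.7
grip_force: 0.0
```

```bash
python3 lm.py w15; python3 - <<'E'
from lid import *;import json
from cell import camera_model
w=json.load(open('w15.json'));im=cv2.imread('pics/w15.png')
b=lambda p:proj(w,p).round(1).tolist()
print('bar0',b([bar(0,0,.02),bar(0,0,-.02)]))
hsv=cv2.cvtColor(im,40);o=cv2.inRange(hsv,(3,120,40),(18,255,255))
cs,_=cv2.findContours(o,2,2)
for c in cs:
    if cv2.contourArea(c)>2000:print(cv2.boundingRect(c),cv2.boxPoints(cv2.minAreaRect(c)).round().tolist())
def P(x,z,y):return h+ax*x+ay*y+np.array([0,0,z])
print('lid top',b([P(-.116,.056,.06),P(-.116,.056,-.06),P(-.006,.056,-.06),P(-.006,.056,.06)]))
print('base plate',b([P(-.128,-.06+.004,.072),P(-.128,-.056,-.072),P(.006,-.056,-.072),P(.006,-.056,.072)]))
E
```

```text
23.25 [ 0.36182472 -0.26073133  0.23268509] [-179.08793167   -0.19437073    8.85470074]
[-0.06064597  0.81598277  0.26127839]
-0.116 105 pred [218.2 108.6] [383.1 109. ] obs [219, 384, 415, 431]
-0.09 66 pred [215.6  69.9] [385.  70.] obs [217, 386]
-0.06 19 pred [212.4  22.4] [387.4  22.3] obs [213, 389]
bar0 [[280.7, 143.6], [326.8, 143.7]]
(394, 103, 185, 106) [[393.0, 151.0], [413.0, 98.0], [579.0, 162.0], [558.0, 215.0]]
(212, 0, 178, 114) [[212.0, 0.0], [389.0, 0.0], [389.0, 113.0], [212.0, 113.0]]
lid top [[218.2, 108.6], [383.1, 109.0], [392.1, -72.1], [206.1, -71.3]]
base plate [[236.9, 127.4], [376.7, 127.8], [383.7, -23.2], [228.7, -22.8]]
```

```bash
python3 - <<'E'
import cv2,numpy as np
im=cv2.imread('pics/w15.png');hsv=cv2.cvtColor(im,40)
for v in(112,116,120,123,125):
    print(v,[(u,int(hsv[v,u,1]),int(hsv[v,u,2])) for u in list(range(224,250,2))],'|',[(u,int(hsv[v,u,1]),int(hsv[v,u,2])) for u in range(364,392,2)])
for u in(255,350):print(u,[(v,int(hsv[v,u,0]),int(hsv[v,u,2])) for v in range(100,136,2)])
E
```

```text
112 [(224, 30, 145), (226, 32, 142), (228, 34, 134), (230, 32, 127), (232, 53, 91), (234, 146, 63), (236, 173, 65), (238, 226, 61), (240, 215, 63), (242, 210, 63), (244, 226, 62), (246, 210, 63), (248, 219, 63)] | [(364, 214, 74), (366, 224, 74), (368, 224, 74), (370, 227, 73), (372, 216, 72), (374, 220, 66), (376, 164, 59), (378, 76, 70), (380, 52, 73), (382, 35, 94), (384, 31, 146), (386, 31, 150), (388, 30, 151), (390, 29, 149)]
116 [(224, 29, 147), (226, 29, 147), (228, 29, 147), (230, 31, 146), (232, 32, 135), (234, 31, 108), (236, 29, 88), (238, 4, 60), (240, 22, 59), (242, 17, 61), (244, 22, 59), (246, 18, 57), (248, 18, 57)] | [(364, 33, 23), (366, 11, 24), (368, 13, 20), (370, 0, 25), (372, 11, 24), (374, 33, 23), (376, 16, 32), (378, 29, 61), (380, 29, 71), (382, 29, 107), (384, 29, 148), (386, 31, 150), (388, 29, 149), (390, 31, 149)]
120 [(224, 29, 147), (226, 33, 148), (228, 29, 148), (230, 31, 147), (232, 31, 148), (234, 33, 148), (236, 26, 136), (238, 5, 105), (240, 5, 152), (242, 4, 175), (244, 6, 165), (246, 11, 114), (248, 17, 90)] | [(364, 20, 38), (366, 20, 39), (
[... 892 characters left out ...]
), (376, 6, 44), (378, 27, 65), (380, 25, 70), (382, 31, 99), (384, 30, 146), (386, 31, 150), (388, 30, 151), (390, 29, 150)]
255 [(100, 13, 229), (102, 13, 228), (104, 13, 228), (106, 13, 228), (108, 13, 223), (110, 13, 146), (112, 11, 63), (114, 9, 20), (116, 105, 24), (118, 120, 38), (120, 100, 39), (122, 110, 40), (124, 120, 43), (126, 108, 56), (128, 41, 92), (130, 44, 135), (132, 45, 137), (134, 45, 138)]
350 [(100, 13, 225), (102, 13, 225), (104, 13, 226), (106, 13, 226), (108, 13, 222), (110, 13, 157), (112, 12, 68), (114, 9, 26), (116, 135, 21), (118, 100, 37), (120, 130, 36), (122, 130, 36), (124, 120, 39), (126, 130, 39), (128, 53, 54), (130, 43, 69), (132, 45, 70), (134, 47, 72)]
```

The picture rows agree: lid and base plate are centred to within about 0.5 mm, and the lid is shut. One gentle press on the lid's front edge will make sure of that.

```bash
python3 - <<'E'
from cell import r
from h import *
s=r.state();print(s['ee_pos'],mv(s,.462,-.2336,.14,8.8))
E
```

```text
[ 0.36051674 -0.25879341  0.22929369] {'x': np.float64(10.42), 'y': np.float64(-0.92), 'z': np.float64(8.93), 'roll': np.float64(0.002)}
```

Request:
{"api": "apply_moves", "payload": {
  "moves": [
    {"x":5,"y":-0.9,"z":0,"roll":0,"gripper":1},
    {"x":10.4,"y":-0.9,"z":3,"roll":0,"gripper":1},
    {"x":10.4,"y":-0.9,"z":7,"roll":0,"gripper":1},
    {"x":10.4,"y":-0.9,"z":9,"roll":0,"gripper":1},
    {"x":10.4,"y":-0.9,"z":9,"roll":0,"gripper":1},
    {"x":10.4,"y":-0.9,"z":9,"roll":0,"gripper":1}
  ]
}}

```text
time: 24.1
ee_pos: [0.4616, -0.2319, 0.1395]
eef_rot: [-178.7, 0.1, 8.9]
wrist_force: [0.8, 0.0, 0.5]
width: 0.0
grip_force: 0.0
```

Request:
{"api": "apply_moves", "payload": {
  "moves": [
    {"x":0,"y":0,"z":1.2,"roll":0,"gripper":1},
    {"x":0,"y":0,"z":2.4,"roll":0,"gripper":1},
    {"x":0,"y":0,"z":3.0,"roll":0,"gripper":1},
    {"x":0,"y":0,"z":3.0,"roll":0,"gripper":1}
  ]
}}

```text
time: 24.6
ee_pos: [0.4609, -0.2311, 0.1088]
eef_rot: [-178.7, 0.1, 8.9]
wrist_force: [-0.3, -0.9, -0.4]
width: -0.003
grip_force: 0.0
```

Request:
{"api": "apply_moves", "payload": {
  "moves": [
    {"x":0,"y":0,"z":0.3,"roll":0,"gripper":1},
    {"x":0,"y":0,"z":0.6,"roll":0,"gripper":1},
    {"x":0,"y":0,"z":0.6,"roll":0,"gripper":1}
  ]
}}

```text
time: 24.98
ee_pos: [0.4614, -0.2313, 0.1035]
eef_rot: [-178.8, 0.1, 8.9]
wrist_force: [0.0, -0.1, 0.4]
width: -0.001
grip_force: 0.0
```

Request:
{"api": "apply_moves", "payload": {
  "moves": [
    {"x":0,"y":0,"z":0.2,"roll":0,"gripper":1},
    {"x":0,"y":0,"z":0.4,"roll":0,"gripper":1},
    {"x":0,"y":0,"z":0.4,"roll":0,"gripper":1}
  ]
}}

```text
time: 25.35
ee_pos: [0.4613, -0.2311, 0.0994]
eef_rot: [-178.7, 0.1, 8.9]
wrist_force: [0.3, -0.6, 0.3]
width: 0.0
grip_force: 0.0
```

Request:
{"api": "apply_moves", "payload": {
  "moves": [
    {"x":0,"y":0,"z":0.2,"roll":0,"gripper":1},
    {"x":0,"y":0,"z":0.4,"roll":0,"gripper":1},
    {"x":0,"y":0,"z":0.4,"roll":0,"gripper":1}
  ]
}}

```text
time: 25.72
ee_pos: [0.4615, -0.2312, 0.0955]
eef_rot: [-178.8, 0.0, 8.9]
wrist_force: [-0.2, 0.5, 0.1]
width: -0.001
grip_force: 0.1
```

Request:
{"api": "apply_moves", "payload": {
  "moves": [
    {"x":0,"y":0,"z":0.2,"roll":0,"gripper":1},
    {"x":0,"y":0,"z":0.4,"roll":0,"gripper":1},
    {"x":0,"y":0,"z":0.4,"roll":0,"gripper":1}
  ]
}}

```text
time: 26.1
ee_pos: [0.4604, -0.2318, 0.093]
eef_rot: [-178.9, 0.2, 8.9]
wrist_force: [-5.8, -0.4, 11.0]
width: -0.002
grip_force: 5.5
```

Request:
{"api": "apply_moves", "payload": {
  "moves": [
    {"x":0,"y":0,"z":-1,"roll":0,"gripper":1},
    {"x":0,"y":0,"z":-5,"roll":0,"gripper":1},
    {"x":0,"y":0,"z":-11,"roll":0,"gripper":1},
    {"x":-4,"y":0,"z":-17,"roll":0,"gripper":1},
    {"x":-6,"y":0,"z":-17,"roll":0,"gripper":1},
    {"x":-6,"y":0,"z":-17,"roll":0,"gripper":1},
    {"x":-6,"y":0,"z":-17,"roll":0,"gripper":1}
  ]
}}

```text
time: 26.98
ee_pos: [0.403, -0.2437, 0.2609]
eef_rot: [-178.7, 0.1, 8.9]
wrist_force: [-0.2, 0.1, -0.9]
width: -0.002
grip_force: 0.0
```

```bash
python3 lm.py w16
```

```text
27.025 [ 0.40302792 -0.24356675  0.26055359] [-1.78691815e+02  8.65303441e-02  8.93702782e+00]
[0.06005309 0.14453754 0.23737847]
-0.116 161 pred [246.5 163.7] [392.  164.7] obs [247, 393, 411, 429, 436, 461]
-0.09 128 pred [244.9 131. ] [394.1 131.7] obs [246, 395]
-0.06 88 pred [243.   91.2] [396.5  91.6] obs [244, 398]
```

The lid edges still match the shut, zero-slide prediction to about 1 px, so I'm handing in.

```bash
python3 -c "
from cell import r
print(r.close_job())"
```

```text
the job is handed in; nothing more can be done
None
```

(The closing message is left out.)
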